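Seal the blister cards in the twin-screw press

TASK

Lay every blister card flat in a nest of its own on the press's pulled-out tray, printed side up as it lies now, and push the tray fully home. Then screw the platen fully down onto the cards with its two knobs, alternating sides by no more than a quarter turn at a time so that the platen stays level. Last, set the dwell dial to 6, and leave the other things on the table where they are.

Things in the scene. Friction and masses are not known exactly. Their poses are not given: they have to be found in the camera images.
- card0_mid (a point): blister card with blue edge stripes, or absent: rigid, 80 x 40 x 9 mm, about 30 g, loose and flat on the table at the left, pockets down, white printed back up. This point is its centre, 4.5 mm above its underside; x along the 80 mm length, y across the 40 mm width, z up. It may lie either way round in a nest
- card1_mid (a point): the same kind of card with green edge stripes, or absent
- card2_mid (a point): the same kind of card with orange edge stripes, or absent
- nest0 (a point): left one of three equal nests, 80 mm apart along y, on the press's aluminium tray; this point is the centre of its floor, 42 mm above the table. x points into the press (the way the tray is pushed), y left, z up. It takes one card, length along x: 85 x 45 mm between end ribs and blue side guides, 5 mm high. The guides stand only beyond 20 mm from its middle, so fingers fit beside a card's middle
- nest1 (a point): middle nest, as nest0
- nest2 (a point): right nest, as nest0
- tray_handle (a point): black upright tab at the tray's front edge, 12 mm wide (y), 24 mm deep (x), top 72 mm above the table; this point is on it 12 mm below its top, 24 mm above its ledge. Axes as the nests. With it the tray is pushed along +x (or pulled back); about 1.5 N of friction, stays where left. With the tray home the tab's centre is 34 mm in front of the platen's front edge
- tray (a joint): travel of the tray, m: 0 pulled out (as at the start, when the nests lie clear in front of the platen), 0.095 pushed fully home under the platen against its stop
- knob_left_grip (a point): left black fluted knob with red cap, 41 mm in diameter, 30 mm high, vertical axis, on the press's left screw; this point is on its axis, 18 mm above its underside, 12 mm below its top, 177 mm above the table. 9 mm are free beneath it, above the bearing arm. It does not rise or sink when turned; friction about 0.1 N m, stays where left
- knob_right_grip (a point): the same on the right screw, 310 mm from the left one
- knob_left (a joint): turn of the left knob, rad: grows clockwise seen from above, which lowers the left end of the platen by 3.5 mm per rad (22 mm a turn); 4.3 is its end stop with that end fully down. 0 at the start
- knob_right (a joint): turn of the right knob and right end of the platen, likewise
- platen_mid (a point): middle of the steel platen between the two screws, 84 (x) x 268 mm (y), top ridge 22 mm above this point; z is vertical while it is level. The screws are 310 mm apart; the platen binds and is damaged if one end leads the other by over 8 mm. A sprung rubber pad under it meets the cards shortly before the end of travel
- dial_grip (a point): grey round fluted dwell dial with a red pointer, 39 mm in diameter, 28 mm high, vertical axis, on the white timer box at the right front of the press; this point is on its axis, 20 mm above its underside, 8 mm below its top, 84 mm above the table. 4 mm are free beneath it, above the box
- dial (a joint): turn of the dial, rad: grows clockwise seen from above; clicks every 30 degrees (0.5236 rad) at the numbers 0 to 9 printed round it: 0 at value 0, 6 at 3.1416, 9 at 4.712. It starts on a lower number than 6; a click takes up to about 0.07 N m, and the dial settles into the nearest one when let go
- sanitizer: white sanitiser bottle with blue label, 62 mm in diameter, 185 mm tall, upright on the table at the right; origin at the centre of its underside. Not part of the job
- pill_jar: amber tablet jar with white cap, 54 mm in diameter, 85 mm tall, upright on the table at the right; origin at the centre of its underside. Not part of the job
- tape: yellow measuring tape, 66 x 30 x 62 mm, standing on the table at the left; origin at the centre of its underside. Not part of the job
Mind the look-alikes: they are no part of the job. Leave any pink look-alike of the part that bears card2_mid alone.

How it is judged:
By the outcome, as a careful person would: the job done as asked, in the order asked, and still so for the second after the job is handed in, with the robot touching nothing.
Of card0, card1, card2 only 1 to 3 are there at a start; the rules pass over those that are not, and their reading is None.
At some moment in a run one of card0, card1, card2 may be knocked a few centimetres aside while the robot is not near it.
Once in a run the grip may slacken for a moment while it holds something.
It also fails if it takes over 210 s, if anything falls off the work surface, if the arm or the gripper's body presses on something with over 40 N, if the wrist force passes 120 N, or if a joint passes its speed limit or range.

ROBOT

A 6-joint arm with a two-finger parallel gripper is mounted at the origin on the work surface. World frame = base frame: x ahead of the robot, y to its left, z up, the work surface at z = 0. Lengths are in m, angles in rad, forces in N, time in s.
With the tool pointing down it reaches from about 0.375 to 0.975 m from the base axis. Payload 3.8 kg.
Tool frame: the origin (TCP) lies at the very end of the fingers, on their centre line; the grasp point (between the pads) lies 19 mm behind it (bot.pinch_z is the distance from the TCP to the grasp point, in m); x points along the fingers, y is the direction in which the jaws open and shut, and the axes are right-handed (so a half turn about x gives the same grasp; the last joint's range is limited). The gripper opens to 85 mm and grips with 20 to 120 N. Pads are 22 mm wide; open, the fingers measure 114 mm over their backs; the gripper's body (76 mm by 85 mm) begins 54 mm behind the grasp point. The pads swing forward as they close: fully open they stand 13 mm farther back than shut.
Start: joints at [-1.155, 0.264, 1.604, -0, 1.274, -0.037], TCP at [0.295, -0.607, 0.231] pointing down, gripper open.
Joint ranges: [-2.63, 2.63], [-0.94, 2.18], [0.31, 2.57], [-1.31, 4.45], [0, 2.66], [-2.55, 2.55]. Speed limits (rad/s): [2.57, 2.57, 3.14, 3.14, 3.14, 3.14].

INTERFACE

Orientations are given as a rotation vector (axis times angle).
In Python, from workcell import monitor, imaging, finish_job, bot gives the robot as it stands.
- The arm moves only by the tool jog_arm, never from a script. Its argument "rows" is a list of rows, each a list of 7 numbers: the shift along the tool's x, y, z in m, then the turn, a rotation vector about the tool's x, y, z in rad, then the opening in per cent of the stroke, from 0 (shut) to 100 (fully open). A call has 1 to 20 rows; each row is the pose to reach, as a shift and turn from the pose measured when the call began, along the tool's axes at that moment; what a row does not reach only later rows make up. A row lasts 1/10 s, in which the tool goes at most 50 mm and 8.59 degrees, less where a joint would pass 70% of its speed; a pose out of reach is approached as far as the arm can. A call with a gripper value outside its range is refused whole. The fingers move at their own pace and stop on an object; "force" is the grip in N (left out, the last holds). Time passes only in rows, so rows that repeat a pose let the fingers close. It gives the time, the measured TCP pose, the force and the opening at its end, in the units of the state.
- monitor.read_state(): the state, without advancing time (a new reading comes with each control period).
- imaging.read_camera(name): name is "scene" or "top"; returns the picture (400x640x3 uint8, blue, green, red); there is no depth.
- imaging.camera_params(name): a dict with "fx", "fy", "cx", "cy" (pixels), "k1" (the pictures are not rectified: a ray, as slopes to the right and down, at radius r is drawn at 1 + k1 r^2 times it, then the intrinsics apply), "T" (4x4, takes a point from camera to world coordinates). Camera axes: x right, y down, z forward; pixel columns grow to the right and rows downward; lengths in m; the calibration is good to about 2 mm. A picture is of the moment at which its call begins. camera_params takes no time and is no camera call.
- finish_job(): hands the job in, once; it reports no verdict.
The state is a dict: "time": time; "q": joint angles; "joint_vel": joint speeds; "joint_torque": joint torques, N m; "tool_pos": TCP position; "tcp_rot": TCP orientation; "wrist_force": force on the tool from outside, world axes, zero at the start; "torque": the same for the moment, N m; "width": opening from 0.0 (shut) to 1.0 (fully open).
Only numpy, scipy, OpenCV 4.12 (cv2) and the standard library are available. Lean on these libraries where they do the work, as an engineer would, in place of code of your own. Each camera call takes 0.05 s, during which the arm holds its last target. There are 200 camera calls.

## Working session

There is one attempt and no reset: what is moved stays moved. The work goes in short steps, Python scripts to look and compute and a tool call to move; the robot and the scene stay as the last step left them, time stands still between calls to the robot, and variables do not carry over. Pictures are saved under pics/ and viewed, about 12 in all and at most 16, crops included, and the job is handed in when it is done.

Besides the shell and the picture viewer there is one more tool, called as a command line: name --pt "numbers of a row" for each row, then --argument value for the rest. jog_arm: Moves the arm, as the interface text tells. Its arguments: {"type":"object","properties":{"rows":{"type":"array","items":{"type":"array","items":{"type":"number"}}},"force":{"type":"number"}},"required":["rows"]}

```bash
ls; mkdir -p pics; cat > h.py <<'E'
import numpy as np, cv2
from workcell import monitor, imaging, bot
def snap(name,fn=None):
    im=imaging.read_camera(name)
    if fn: cv2.imwrite('pics/'+fn,im)
    return im
def ray(name,u,v):
    p=imaging.camera_params(name); K=np.array([[p['fx'],0,p['cx']],[0,p['fy'],p['cy']],[0,0,1.]])
    x,y=cv2.undistortPoints(np.array([[[u,v]]],float),K,np.array([p['k1'],0,0,0.]))[0,0]
    T=np.array(p['T']); return T[:3,3],T[:3,:3]@np.array([x,y,1])
def at(name,u,v,z):
    o,d=ray(name,u,v); return o+d*(z-o[2])/d[2]
def px(name,P):
    p=imaging.camera_params(name); T=np.linalg.inv(np.array(p['T'])); c=T[:3,:3]@np.array(P)+T[:3,3]
    s=c[:2]/c[2]; s=s*(1+p['k1']*(s@s)); return np.array([p['fx']*s[0]+p['cx'],p['fy']*s[1]+p['cy']])
E
python3 - <<'E'
from h import *
snap('top','t0.png'); snap('scene','s0.png')
for n in('top','scene'): print(imaging.camera_params(n))
print(monitor.read_state())
E
```

```text
pics
{'fx': 450.5343959621813, 'fy': 450.5343959621813, 'cx': 319.90290666788223, 'cy': 198.07956585002208, 'k1': -0.09878241246539539, 'T': array([[-0.02169407, -0.99658003,  0.07973468,  0.39976644],
       [-0.99971068,  0.02245253,  0.008628  ,  0.00229032],
       [-0.01038874, -0.07952443, -0.99677878,  1.33529376],
       [ 0.        ,  0.        ,  0.        ,  1.        ]])}
{'fx': 480.63298635882035, 'fy': 480.63298635882035, 'cx': 314.73449431036516, 'cy': 202.71437037647442, 'k1': -0.1247396883938764, 'T': array([[-0.81695985,  0.3986137 , -0.41675379,  1.00656654],
       [ 0.57668375,  0.56909791, -0.58614284,  0.7486193 ],
       [ 0.00352915, -0.7191903 , -0.69480418,  1.01695988],
       [ 0.        ,  0.        ,  0.        ,  1.        ]])}
{'time': 0.1, 'q': array([-1.15491027e+00,  2.64680475e-01,  1.60523729e+00,  1.30737630e-05,
        1.27369650e+00, -3.68911190e-02]), 'joint_vel': array([ 1.03058993e-06, -4.04028721e-03, -3.38433212e-03,  4.89493030e-04,
        9.54127523e-04, -9.91988011e-04]), 'joint_torque': array([ 6.79843615e-04, -5.16705322e+01, -3.68590379e+01, -6.82872314e-05,
        6.27639267e-03, -4.44943240e-06]), 'tool_pos': array([ 0.29503041, -0.60637852,  0.2300848 ]), 'tcp_rot': array([ 1.97046616,  0.45596352, -1.97121148]), 'wrist_force': array([-0.40576255, -0.00402695, -0.03997018]), 'torque': array([0.00401333, 0.01665922, 0.01097318]), 'width': 0.9996260686470788}
```

View pics/t0.png

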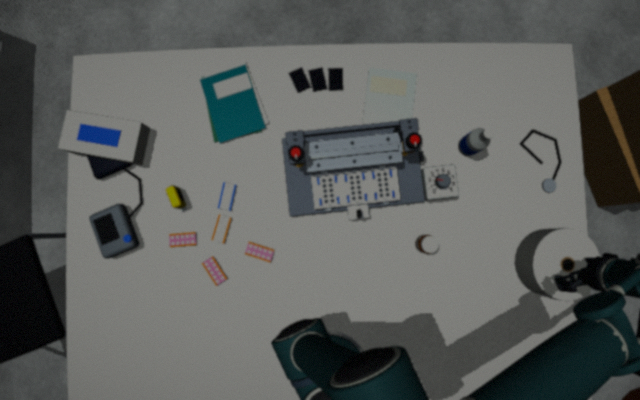

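View pics/s0.png

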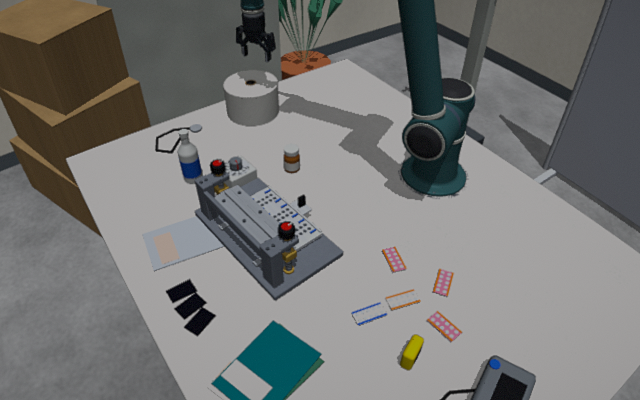

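The top view shows the press at about (355,165) and white cards with blue stripes at (227,196) and orange stripes at (221,228). The three pink-pocketed cards at (183,240), (215,270) and (260,252) are look-alikes. I see no green card. An enlarged crop should confirm this.

```bash
python3 - <<'E'
from h import *
t=cv2.imread('pics/t0.png')
a=cv2.resize(t[170:290,160:290],None,fx=4.6,fy=4.6,interpolation=cv2.INTER_CUBIC)
b=cv2.resize(t[115:225,280:465],None,fx=4.3,fy=4.3,interpolation=cv2.INTER_CUBIC)
cv2.imwrite('pics/c1.png',a);cv2.imwrite('pics/c2.png',b)
hsv=cv2.cvtColor(t,cv2.COLOR_BGR2HSV)
for nm,lo,hi in(('blue',(100,90,50),(125,255,255)),('orange',(8,90,50),(22,255,255)),('green',(40,90,40),(85,255,255)),('red',(0,170,80),(6,255,255))):
    m=cv2.inRange(hsv,np.array(lo),np.array(hi)); n,l,s,c=cv2.connectedComponentsWithStats(m)
    print(nm,[(tuple(s[i,:5]),c[i].round(1).tolist()) for i in range(1,n) if s[i,4]>6])
for nm,lo,hi in(('blue',(100,90,50),(125,255,255)),('orange',(8,90,50),(22,255,255))):
    m=cv2.inRange(hsv,np.array(lo),np.array(hi)); x0,y0,x1,y1=(215,178,240,213) if nm=='blue' else (208,212,234,245)
    z=np.zeros_like(m); z[y0:y1,x0:x1]=m[y0:y1,x0:x1]
    P=np.array([at('top',u,v,.009)[:2] for v,u in np.argwhere(z)]); r=cv2.minAreaRect((P*1000).astype(np.float32)); print(nm,r,P.mean(0))
E
```

```text
blue [((np.int32(77), np.int32(124), np.int32(44), np.int32(23), np.int32(698)), [98.5, 134.9]), ((np.int32(390), np.int32(170), np.int32(2), np.int32(6), np.int32(11)), [390.5, 172.7]), ((np.int32(362), np.int32(173), np.int32(3), np.int32(6), np.int32(10)), [363.0, 175.7]), ((np.int32(372), np.int32(172), np.int32(3), np.int32(6), np.int32(11)), [372.9, 174.7]), ((np.int32(345), np.int32(175), np.int32(2), np.int32(6), np.int32(10)), [345.4, 177.9]), ((np.int32(335), np.int32(176), np.int32(2), np.int32(6), np.int32(10)), [335.5, 178.5]), ((np.int32(317), np.int32(178), np.int32(2), np.int32(6), np.int32(9)), [317.7, 180.0]), ((np.int32(218), np.int32(183), np.int32(7), np.int32(25), np.int32(40)), [220.9, 194.7]), ((np.int32(229), np.int32(185), np.int32(7), np.int32(25), np.int32(51)), [232.3, 197.3]), ((np.int32(392), np.int32(191), np.int32(3), np.int32(6), np.int32(9)), [393.1, 193.6]), ((np.int32(375), np.int32(193), np.int32(2), np.int32(6), np.int32(10)), [375.5, 195.5]), ((np.int32(365), np.int32(194), np.int32(2), np.int32(6), np.int32(11)), [365.5, 196.7]), ((np.int32(34
[... 1286 characters left out ...]
t32(258), np.int32(7), np.int32(5), np.int32(9)), [564.7, 259.2]), ((np.int32(202), np.int32(263), np.int32(15), np.int32(22), np.int32(51)), [209.0, 273.5])]
green [((np.int32(210), np.int32(116), np.int32(8), np.int32(25), np.int32(56)), [213.6, 130.5])]
red [((np.int32(410), np.int32(135), np.int32(9), np.int32(9), np.int32(54)), [414.1, 138.7]), ((np.int32(291), np.int32(148), np.int32(9), np.int32(9), np.int32(56)), [295.1, 151.5])]
blue ((518.2074584960938, 290.6965026855469), (40.25745391845703, 74.3508529663086), 77.10673522949219) [0.51780027 0.28901939]
orange ((422.0998229980469, 308.2237243652344), (41.65388488769531, 74.04742431640625), 73.40873718261719) [0.42135391 0.30750182]
```

View pics/c1.png

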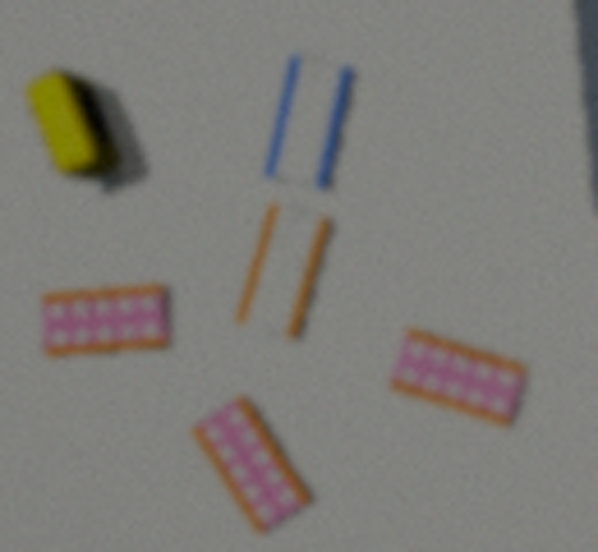

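View pics/c2.png

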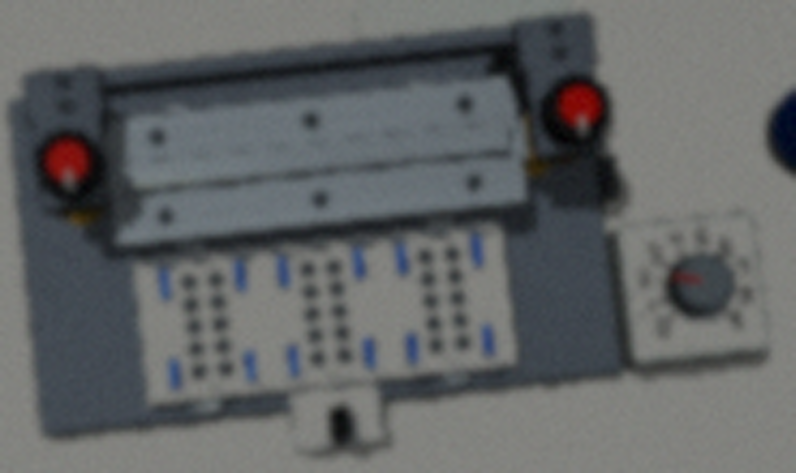

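Confirmed: there are two real cards, card0 (blue) and card2 (orange). card1 is absent, and the pink ones are look-alikes. The dial is at crop (700,285) with its pointer to the left.

```bash
cat >> h.py <<'E'
from scipy.spatial.transform import Rotation as R
def go(xyz,jaw,st=None):
    """tool-frame move to world TCP xyz, pointing down, jaw axis at world angle jaw (rad, mod pi)"""
    s=st or monitor.read_state(); Rc=R.from_rotvec(s['tcp_rot']).as_matrix(); p=np.array(s['tool_pos'])
    d=Rc.T@(np.array(xyz)-p); out=[]
    for k in(0,1):
        j=jaw+k*np.pi; y=np.array([np.cos(j),np.sin(j),0]); x=np.array([0,0,-1.])
        Rt=np.c_[x,y,np.cross(x,y)]; rv=R.from_matrix(Rc.T@Rt).as_rotvec()
        q6=s['q'][5]+rv[0]+np.arctan2(xyz[1],xyz[0])-np.arctan2(p[1],p[0]); out.append((rv,q6))
    print('shift',d.round(4),*['rv %s q6~%.2f'%(rv.round(3),q) for rv,q in out])
E
python3 - <<'E'
from h import *
t=cv2.imread('pics/t0.png');hsv=cv2.cvtColor(t,cv2.COLOR_BGR2HSV)
def stripe(x,y,w,h,lo,hi):
    m=cv2.inRange(hsv,np.array(lo),np.array(hi)); P=np.array([at('top',u+x,v+y,.009)[:2] for v,u in np.argwhere(m[y:y+h,x:x+w])])
    l=cv2.fitLine(P.astype(np.float32),cv2.DIST_L2,0,.001,.001).ravel(); return P.mean(0),np.arctan(l[1]/l[0])
B=((100,70,40),(125,255,255));O=((8,70,50),(22,255,255))
for n,a,b,c in(('blue',(217,182,9,27),(228,184,9,27),B),('orange',(211,214,10,27),(222,217,10,27),O)):
    r=[stripe(*k,*c) for k in(a,b)]; print(n,(r[0][0]+r[1][0])/2,r[0],r[1])
kl=at('top',295.1,151.5,.189);kr=at('top',414.1,138.7,.189); print('knobs',kl,kr,np.linalg.norm(kl-kr))
yp=(kl-kr)[:2]/np.linalg.norm((kl-kr)[:2]); xp=np.array([yp[1],-yp[0]]); print('yaw',np.arctan2(xp[1],xp[0]))
g=np.array([[317.7,180],[335.5,178.5],[345.4,177.9],[363,175.7],[372.9,174.7],[390.5,172.7],[320.3,201.7],[337.6,199.6],[347.7,198],[365.5,196.7],[375.5,195.5],[393.1,193.6]])
W=np.array([at('top',*k,.047)[:2] for k in g])
for i in range(3): print('nest',i,W[[2*i,2*i+1,2*i+6,2*i+7]].mean(0))
d=(W[:6]-W[6:]).mean(0); e=W[[0,1,6,7]].mean(0)-W[[4,5,10,11]].mean(0); print('yaw guides',np.arctan2(d[1],d[0]),np.arctan2(-e[0],e[1]),np.linalg.norm(e))
m=(t.max(2)<45).astype(np.uint8); z=np.zeros_like(m); z[205:225,350:368]=m[205:225,350:368]
P=np.argwhere(z); print('handle px',P.min(0),P.max(0),P.mean(0),at('top',P[:,1].mean(),P[:,0].mean(),.072))
d=t[165:200,425:460].astype(int); r=np.argwhere((d[:,:,2]-d[:,:,1]>25))+[165,425]; print('pointer',r.tolist())
print('dial',at('top',280+700/4.3,115+285/4.3,.092))
for n in((295.1,151.5),(414.1,138.7)): pass
print('scene px',[px('scene',k).round() for k in(kl,kr)])
E
cd pics; python3 -c "
import cv2;s=cv2.imread('s0.png');cv2.imwrite('c3.png',cv2.resize(s[130:300,185:350],None,fx=3.5,fy=3.5,interpolation=cv2.INTER_CUBIC))"
```

```text
blue [0.51788747 0.29109426] (array([0.52227221, 0.30797027]), np.float32(-0.22966366)) (array([0.51350273, 0.27421825]), np.float32(-0.22070368))
orange [0.42194176 0.30848964] (array([0.42696934, 0.32526944]), np.float32(-0.29679254)) (array([0.41691417, 0.29170984]), np.float32(-0.30521497))
knobs [0.61337343 0.07354659 0.189     ] [ 0.64020714 -0.23504985  0.189     ] 0.30976089146600067
yaw 0.08673589861706113
nest 0 [ 0.52579587 -0.00967236]
nest 1 [ 0.53230152 -0.08925248]
nest 2 [ 0.53906618 -0.16898336]
yaw guides 0.08773982086294757 0.08310628277094975 0.1598627422878693
handle px [210 357] [217 361] [213.8  359.08] [ 0.45411715 -0.0956902   0.072     ]
pointer [[179, 437], [179, 438], [179, 439], [179, 440], [179, 441], [180, 439], [180, 440], [180, 441]]
dial [ 0.53851012 -0.33076825  0.092     ]
scene px [array([285., 226.]), array([216., 162.])]
```

View pics/c3.png

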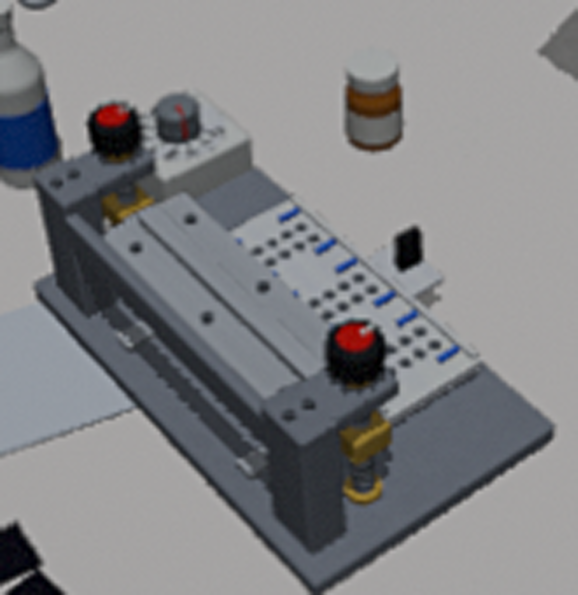

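```bash
python3 - <<'E'
from h import *
go([.518,.291,.2],1.346)
E
```

```text
shift [ 0.0316 -0.7094 -0.5931] rv [-2.464e+00 -3.000e-03  1.000e-03] q6~-0.87 rv [0.678 0.001 0.002] q6~2.27
```

jog_arm --pt "0.03 -0.71 -0.593 0.678 0 0 65" --pt "0.03 -0.71 -0.593 0.678 0 0 65" --pt "0.03 -0.71 -0.593 0.678 0 0 65" --pt "0.03 -0.71 -0.593 0.678 0 0 65" --pt "0.03 -0.71 -0.593 0.678 0 0 65" --pt "0.03 -0.71 -0.593 0.678 0 0 65" --pt "0.03 -0.71 -0.593 0.678 0 0 65" --pt "0.03 -0.71 -0.593 0.678 0 0 65" --pt "0.03 -0.71 -0.593 0.678 0 0 65" --pt "0.03 -0.71 -0.593 0.678 0 0 65" --pt "0.03 -0.71 -0.593 0.678 0 0 65" --pt "0.03 -0.71 -0.593 0.678 0 0 65" --pt "0.03 -0.71 -0.593 0.678 0 0 65" --pt "0.03 -0.71 -0.593 0.678 0 0 65" --pt "0.03 -0.71 -0.593 0.678 0 0 65" --pt "0.03 -0.71 -0.593 0.678 0 0 65" --pt "0.03 -0.71 -0.593 0.678 0 0 65" --pt "0.03 -0.71 -0.593 0.678 0 0 65" --pt "0.03 -0.71 -0.593 0.678 0 0 65" --pt "0.03 -0.71 -0.593 0.678 0 0 65" --force 40

```text
time: 2.1
tool_pos: [0.5176, 0.295, 0.2007]
tcp_rot: [-2.101, 0.231, 2.105]
wrist_force: [0.2, -0.3, 0.3]
width: 0.647
```

```bash
python3 - <<'E'
from h import *
s=monitor.read_state();print(s['tool_pos'],s['q'].round(2),s['width'])
go([.518,.291,.001],1.346)
# stripes still where they were? (scene view)
im=snap('scene');hsv=cv2.cvtColor(im,cv2.COLOR_BGR2HSV)
for n,lo,hi in(('b',(100,70,40),(125,255,255)),('o',(8,70,50),(22,255,255))):
    m=cv2.inRange(hsv,np.array(lo),np.array(hi)); m[:,:340]=0;m[:280]=0;k,l,s,c=cv2.connectedComponentsWithStats(m)
    print(n,[(s[i,4],at('scene',*c[i],.009).round(3)[:2]) for i in range(1,k) if s[i,4]>12])
E
```

```text
[0.51762058 0.29495128 0.20065024] [0.47 0.14 1.81 0.   1.19 2.27] 0.6466624284738955
shift [ 0.1996  0.0042 -0.0017] rv [-3.138e+00 -3.000e-03  3.000e-03] q6~-0.88 rv [0.003 0.002 0.002] q6~2.26
b [(np.int32(54), array([0.515, 0.276])), (np.int32(73), array([0.521, 0.31 ])), (np.int32(102), array([0.371, 0.571]))]
o [(np.int32(27), array([0.326, 0.329])), (np.int32(32), array([0.3  , 0.355])), (np.int32(53), array([0.418, 0.294])), (np.int32(70), array([0.428, 0.327])), (np.int32(60), array([0.374, 0.426])), (np.int32(67), array([0.409, 0.43 ]))]
```

jog_arm --pt "0.05 0.003 -0.002 0 0 0 65" --pt "0.1 0.003 -0.002 0 0 0 65" --pt "0.15 0.003 -0.002 0 0 0 65" --pt "0.18 0.003 -0.002 0 0 0 65" --pt "0.195 0.003 -0.002 0 0 0 65" --pt "0.199 0.003 -0.002 0 0 0 65" --pt "0.199 0.003 -0.002 0 0 0 65" --pt "0.199 0.003 -0.002 0 0 0 30" --pt "0.199 0.003 -0.002 0 0 0 30" --pt "0.199 0.003 -0.002 0 0 0 30" --pt "0.199 0.003 -0.002 0 0 0 30" --pt "0.199 0.003 -0.002 0 0 0 30" --pt "0.19 0.003 -0.002 0 0 0 30" --pt "0.16 0.003 -0.002 0 0 0 30" --pt "0.11 0.003 -0.002 0 0 0 30" --pt "0.08 0.003 -0.002 0 0 0 30" --pt "0.08 0.003 -0.002 0 0 0 30"

```text
time: 3.85
tool_pos: [0.5224, 0.2919, 0.1279]
tcp_rot: [-2.109, 0.226, 2.092]
wrist_force: [0.2, 0.7, -0.0]
width: 0.446
```

```bash
python3 - <<'E'
from h import *
s=monitor.read_state();print(s['tool_pos'],s['q'].round(2))
y=np.array([-.0862,.9963,0]);J=.086+np.pi/2
go([.5260,-.0097,.13],J)
im=snap('scene','g1.png')
u,v=px('scene',s['tool_pos']).astype(int);print(u,v)
cv2.imwrite('pics/g1c.png',cv2.resize(im[v-80:v+60,u-90:u+90],None,fx=3.5,fy=3.5))
E
```

```text
[0.52241179 0.29192954 0.12791212] [0.47 0.2  1.88 0.   1.05 2.26]
shift [-0.004   0.2934 -0.07  ] rv [2.833 0.01  0.012] q6~4.56 rv [-0.308 -0.008  0.007] q6~1.42
371 284
```

View pics/g1c.png

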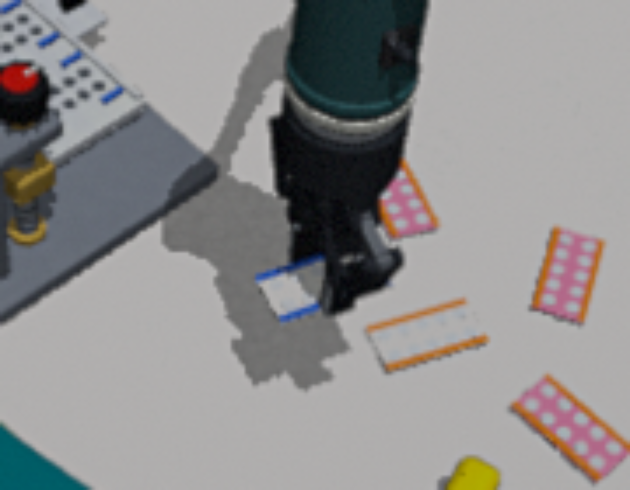

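```bash
python3 - <<'E'
from h import *
s=monitor.read_state();p=s['tool_pos']
for c in((257,278),(281,320)):
    w=at('scene',281+c[0]/3.5,204+c[1]/3.5,.136); d=(w-p)[:2]; a=-.225; print(d@[np.cos(a),np.sin(a)],d@[-np.sin(a),np.cos(a)])
E
```

```text
0.03891140721902152 -0.01166165667241621
0.03903378976471347 0.02374021016934894
```

jog_arm --pt "-0.004 0.05 -0.01 -0.1 0 0 30" --pt "-0.004 0.1 -0.024 -0.2 0 0 30" --pt "-0.004 0.15 -0.036 -0.308 0 0 30" --pt "-0.004 0.2 -0.048 -0.308 -0.008 0.007 30" --pt "-0.004 0.25 -0.06 -0.308 -0.008 0.007 30" --pt "-0.004 0.285 -0.07 -0.308 -0.008 0.007 30" --pt "-0.004 0.293 -0.07 -0.308 -0.008 0.007 30" --pt "-0.004 0.293 -0.07 -0.308 -0.008 0.007 30" --pt "-0.004 0.293 -0.07 -0.308 -0.008 0.007 30" --pt "-0.004 0.293 -0.07 -0.308 -0.008 0.007 30"

```text
time: 4.9
tool_pos: [0.524, -0.0088, 0.1271]
tcp_rot: [2.171, 0.094, -2.181]
wrist_force: [0.4, 0.1, -0.5]
width: 0.448
```

```bash
python3 - <<'E'
from h import *
s=monitor.read_state();print(s['tool_pos'],s['q'].round(2),s['width'])
go([.5260,-.0097,.06],.086+np.pi/2)
im=snap('scene'); p=s['tool_pos']; u,v=px('scene',p).astype(int);print(u,v)
a=im[v-50:v+50,u-70:u+70]
t=snap('top');u2,v2=px('top',p).astype(int);print(u2,v2);b=t[v2-40:v2+40,u2-45:u2+67]
cv2.imwrite('pics/g2.png',np.vstack([cv2.resize(a,(560,400)),cv2.resize(b,(560,400))])[:, :][:800])
cv2.imwrite('pics/g2.png',np.hstack([cv2.resize(a,(420,300)),cv2.resize(b,(420,300))])[:, :800])
E
```

```text
[ 0.52398587 -0.00882539  0.12707531] [-0.06  0.07  2.03 -0.    1.05  1.42] 0.44843935745559615
shift [ 0.0671  0.001  -0.0023] rv [-3.14e+00  2.00e-03  8.00e-03] q6~-1.72 rv [ 0.001  0.005 -0.001] q6~1.42
297 209
327 187
```

View pics/g2.png

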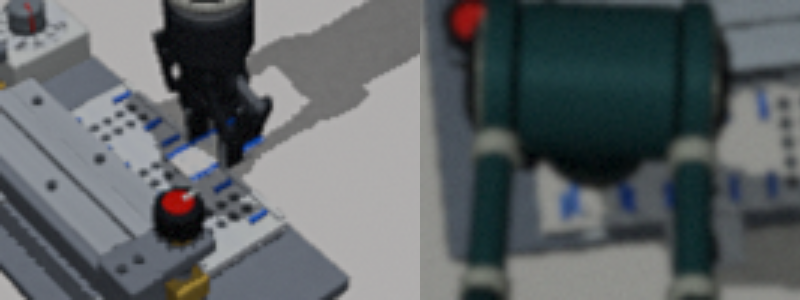

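jog_arm --pt "0.03 0.001 -0.003 0 0.005 0 30" --pt "0.055 0.001 -0.003 0 0.005 0 30" --pt "0.068 0.001 -0.003 0 0.005 0 30" --pt "0.072 0.001 -0.003 0 0.005 0 30" --pt "0.076 0.001 -0.003 0 0.005 0 30" --pt "0.079 0.001 -0.003 0 0.005 0 30" --pt "0.081 0.001 -0.003 0 0.005 0 30" --pt "0.082 0.001 -0.003 0 0.005 0 30" --pt "0.082 0.001 -0.003 0 0.005 0 30"

```text
time: 5.9
tool_pos: [0.5278, -0.0097, 0.0464]
tcp_rot: [2.178, 0.094, -2.174]
wrist_force: [-0.4, 0.2, 2.4]
width: 0.445
```

```bash
python3 - <<'E'
from h import *
s=monitor.read_state();print(s['tool_pos'],s['wrist_force'],s['width'])
go([.5270,-.0097,.044],.086+np.pi/2)
im=snap('scene'); p=s['tool_pos']; u,v=px('scene',p).astype(int)
cv2.imwrite('pics/g3.png',cv2.resize(im[v-45:v+45,u-65:u+65],None,fx=5,fy=5))
E
```

```text
[ 0.52780556 -0.009718    0.04639462] [-0.44685874  0.17098031  2.44592775] 0.44471506241707853
shift [ 0.0024 -0.0001  0.0008] rv [-3.14e+00  2.00e-03 -3.00e-03] q6~-1.72 rv [ 0.002 -0.002 -0.001] q6~1.42
```

View pics/g3.png

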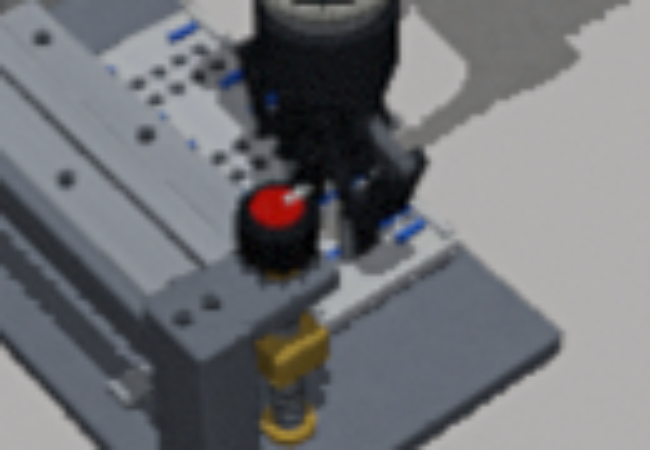

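jog_arm --pt "0.0 0 0 0 0 0 58" --pt "0.0 0 0 0 0 0 58" --pt "0.0 0 0 0 0 0 58" --pt "-0.02 0 0 0 0 0 58" --pt "-0.06 0 0 0 0 0 58" --pt "-0.11 0.0 0 0 0 0 58" --pt "-0.14 -0.05 0 0 0 0 65" --pt "-0.14 -0.1 0 0 0 0 65" --pt "-0.14 -0.15 0 0 0 0 65" --pt "-0.14 -0.2 0 0 0 0 65" --pt "-0.14 -0.25 0 0 0 0 65" --pt "-0.14 -0.3 0 0 0 0 65" --pt "-0.14 -0.3 0 0 0 0 65"

```text
time: 7.25
tool_pos: [0.5002, 0.2942, 0.1859]
tcp_rot: [2.177, 0.101, -2.172]
wrist_force: [-0.4, -0.9, -0.2]
width: 0.652
```

```bash
python3 - <<'E'
from h import *
s=monitor.read_state();print(s['tool_pos'],s['q'].round(2),s['width'])
im=snap('scene');hsv=cv2.cvtColor(im,cv2.COLOR_BGR2HSV)
for n,lo,hi in(('o',(8,70,50),(22,255,255)),):
    m=cv2.inRange(hsv,np.array(lo),np.array(hi)); m[:,:340]=0;m[:280]=0;k,l,ss,c=cv2.connectedComponentsWithStats(m)
    print(n,[(ss[i,4],at('scene',*c[i],.009).round(3)[:2]) for i in range(1,k) if ss[i,4]>12])
go([.422,.309,.15],1.27)
u,v=px('scene',[.527,-.01,.045]).astype(int); t=snap('top');u2,v2=px('top',[.527,-.01,.045]).astype(int)
cv2.imwrite('pics/g4.png',np.hstack([cv2.resize(im[v-30:v+30,u-40:u+40],(400,300),interpolation=2),cv2.resize(t[v2-30:v2+30,u2-40:u2+40],(400,300),interpolation=2)]))
E
```

```text
[0.50022366 0.29418226 0.1858739 ] [ 0.49  0.12  1.86 -0.    1.16  1.97] 0.6515014417658115
o [(np.int32(26), array([0.325, 0.329])), (np.int32(33), array([0.3  , 0.355])), (np.int32(52), array([0.417, 0.294])), (np.int32(70), array([0.428, 0.327])), (np.int32(60), array([0.374, 0.427])), (np.int32(66), array([0.409, 0.43 ]))]
shift [ 0.0355 -0.0233  0.0766] rv [-2.749  0.    -0.003] q6~-0.68 rv [ 0.393 -0.002 -0.   ] q6~2.46
```

View pics/g4.png

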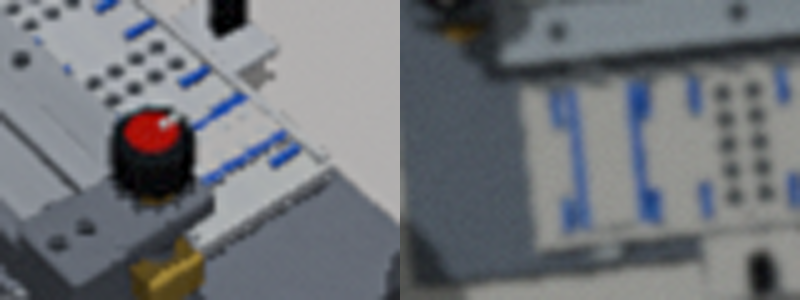

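jog_arm --pt "0.035 -0.023 0.077 -0.15 0 0 65" --pt "0.035 -0.023 0.077 -0.3 0 0 65" --pt "0.035 -0.023 0.077 -0.45 0 0 65" --pt "0.035 -0.023 0.077 -0.6 0 0 65" --pt "0.035 -0.023 0.077 -0.75 0 0 65" --pt "0.035 -0.023 0.077 -0.9 0 0 65" --pt "0.035 -0.023 0.077 -1.05 0 0 65" --pt "0.035 -0.023 0.077 -1.2 0 0 65" --pt "0.035 -0.023 0.077 -1.35 0 0 65" --pt "0.035 -0.023 0.077 -1.5 0 0 65" --pt "0.035 -0.023 0.077 -1.65 0 0 65" --pt "0.035 -0.023 0.077 -1.8 0 0 65" --pt "0.035 -0.023 0.077 -1.95 0 0 65" --pt "0.035 -0.023 0.077 -2.1 0 0 65" --pt "0.035 -0.023 0.077 -2.25 0 0 65" --pt "0.035 -0.023 0.077 -2.4 0 0 65" --pt "0.035 -0.023 0.077 -2.55 0 0 65" --pt "0.035 -0.023 0.077 -2.7 0 0 65" --pt "0.035 -0.023 0.077 -2.749 0 0 65" --pt "0.035 -0.023 0.077 -2.749 0 0 65"

```text
time: 9.35
tool_pos: [0.4223, 0.3047, 0.1501]
tcp_rot: [0.236, 1.556, -0.24]
wrist_force: [0.3, -0.3, -0.7]
width: 0.647
```

```bash
python3 - <<'E'
from h import *
s=monitor.read_state();print(s['tool_pos'],s['q'].round(2),s['width'])
go([.422,.3095,.001],1.27)
E
```

```text
[0.42225441 0.30465952 0.15014419] [ 0.58  0.04  2.02 -0.    1.09 -0.69] 0.647271210514876
shift [ 0.1491  0.0048 -0.002 ] rv [-0.003  0.002  0.002] q6~-0.68 rv [ 3.139e+00  3.000e-03 -4.000e-03] q6~2.46
```

jog_arm --pt "0.05 0.004 -0.002 0 0.002 0 65" --pt "0.1 0.004 -0.002 0 0.002 0 65" --pt "0.13 0.004 -0.002 0 0.002 0 65" --pt "0.143 0.004 -0.002 0 0.002 0 65" --pt "0.148 0.004 -0.002 0 0.002 0 65" --pt "0.149 0.004 -0.002 0 0.002 0 65" --pt "0.149 0.004 -0.002 0 0.002 0 30" --pt "0.149 0.004 -0.002 0 0.002 0 30" --pt "0.149 0.004 -0.002 0 0.002 0 30" --pt "0.149 0.004 -0.002 0 0.002 0 30" --pt "0.149 0.004 -0.002 0 0.002 0 30" --pt "0.14 0.004 -0.002 0 0.002 0 30" --pt "0.11 0.004 -0.002 0 0.002 0 30" --pt "0.06 0.004 -0.002 0 0.002 0 30" --pt "0.01 0.004 -0.002 0 0.002 0 30" --pt "0.01 0.004 -0.002 0 0.002 0 30"

```text
time: 10.95
tool_pos: [0.4264, 0.3125, 0.1492]
tcp_rot: [0.244, 1.546, -0.231]
wrist_force: [1.7, 0.2, 0.9]
width: 0.452
```

```bash
python3 - <<'E'
from h import *
s=monitor.read_state();p=s['tool_pos'];print(p,s['q'].round(2),s['width'])
im=snap('scene','g5.png');hsv=cv2.cvtColor(im,cv2.COLOR_BGR2HSV)
m=cv2.inRange(hsv,np.array((8,70,50)),np.array((22,255,255))); m[:,:340]=0;k,l,ss,c=cv2.connectedComponentsWithStats(m)
a=-.30;ex=np.array([np.cos(a),np.sin(a)]);ey=np.array([-ex[1],ex[0]])
for i in range(1,k):
    if ss[i,4]>12:
        P=np.array([at('scene',u,v,p[2]+.008)[:2]-p[:2] for v,u in np.argwhere(l==i)]); q=P@ex; r=P@ey
        print(ss[i,4],c[i],'along',q.min().round(4),q.max().round(4),'across',r.mean().round(4))
go([.5400,-.1690,.13],.086+np.pi/2)
E
```

```text
[0.42641699 0.31248296 0.14915604] [ 0.59  0.05  2.01 -0.    1.07 -0.68] 0.45210588500612325
79 [401.08860759 257.64556962] along -0.014 0.04 across -0.022
36 [387.86111111 259.63888889] along 0.0427 0.0472 across -0.0264
52 [436.55769231 279.59615385] along -0.0574 -0.0145 across 0.0608
32 [404.34375 272.625  ] along 0.0094 0.0393 across 0.0202
47 [449.55319149 283.74468085] along -0.0803 -0.0355 across 0.0805
60 [448.73333333 321.35      ] along -0.0216 0.004 across 0.1662
67 [439.67164179 329.62686567] along 0.0064 0.0322 across 0.1776
shift [ 0.0148 -0.4239  0.2536] rv [-0.389  0.008 -0.005] q6~-2.01 rv [ 2.752 -0.007 -0.011] q6~1.14
```

jog_arm --pt "0.0 -0.042 0.025 -0.1 0 0 30" --pt "0.0 -0.085 0.05 -0.2 0 0 30" --pt "0.0 -0.127 0.076 -0.3 0 0 30" --pt "0.0 -0.17 0.101 -0.389 0.008 -0.005 30" --pt "0.0 -0.212 0.127 -0.389 0.008 -0.005 30" --pt "0.0 -0.254 0.152 -0.389 0.008 -0.005 30" --pt "0.0 -0.297 0.178 -0.389 0.008 -0.005 30" --pt "0.0 -0.339 0.203 -0.389 0.008 -0.005 30" --pt "0.0 -0.382 0.228 -0.389 0.008 -0.005 30" --pt "0.01 -0.41 0.246 -0.389 0.008 -0.005 30" --pt "0.015 -0.424 0.254 -0.389 0.008 -0.005 30" --pt "0.015 -0.424 0.254 -0.389 0.008 -0.005 30" --pt "0.015 -0.424 0.254 -0.389 0.008 -0.005 30"

```text
time: 12.3
tool_pos: [0.5392, -0.1682, 0.1286]
tcp_rot: [-0.066, 1.573, 0.068]
wrist_force: [-0.9, 0.6, -0.5]
width: 0.448
```

```bash
python3 - <<'E'
from h import *
s=monitor.read_state();p=s['tool_pos'];print(p,s['q'].round(2),s['width'])
go([.5395,-.1690,.0465],.086+np.pi/2)
im=snap('scene','g6.png');hsv=cv2.cvtColor(im,cv2.COLOR_BGR2HSV);
u0,v0=px('scene',p).astype(int);print(u0,v0)
m=cv2.inRange(hsv,np.array((8,70,50)),np.array((22,255,255)));k,l,ss,c=cv2.connectedComponentsWithStats(m)
print([(ss[i,4],c[i].round()) for i in range(1,k) if ss[i,4]>8 and abs(c[i]-[u0,v0]).max()<70])
E
```

```text
[ 0.53920003 -0.16818439  0.12861178] [-0.35  0.15  1.94  0.    1.06 -2.  ] 0.44780534300207403
shift [ 0.0821 -0.001   0.0005] rv [-0.001 -0.003 -0.002] q6~-2.00 rv [ 3.141e+00 -3.000e-03  4.000e-03] q6~1.14
261 178
[(np.int32(109), array([292., 159.])), (np.int32(21), array([292., 171.])), (np.int32(36), array([254., 175.])), (np.int32(18), array([273., 176.])), (np.int32(26), array([258., 184.])), (np.int32(76), array([220., 188.]))]
```

jog_arm --pt "0.03 -0.001 0.0 0 -0.003 0 30" --pt "0.055 -0.001 0.0 0 -0.003 0 30" --pt "0.068 -0.001 0.0 0 -0.003 0 30" --pt "0.073 -0.001 0.0 0 -0.003 0 30" --pt "0.077 -0.001 0.0 0 -0.003 0 30" --pt "0.08 -0.001 0.0 0 -0.003 0 30" --pt "0.082 -0.001 0.0 0 -0.003 0 30" --pt "0.083 -0.001 0.0 0 -0.003 0 30" --pt "0.083 -0.001 0.0 0 -0.003 0 30"

```text
time: 13.25
tool_pos: [0.5397, -0.1689, 0.0465]
tcp_rot: [-0.067, 1.568, 0.068]
wrist_force: [-0.2, -0.4, 0.4]
width: 0.452
```

```bash
python3 - <<'E'
from h import *
s=monitor.read_state();print(s['tool_pos'],s['width'],s['wrist_force'])
go([.5395,-.1690,.0445],.086+np.pi/2)
E
```

```text
[ 0.53972399 -0.16889479  0.04649441] 0.45241406443754706 [-0.18291117 -0.35461825  0.38811497]
shift [ 0.002  -0.0001 -0.0002] rv [-0.     0.002 -0.001] q6~-2.01 rv [ 3.142e+00 -1.000e-03 -3.000e-03] q6~1.13
```

jog_arm --pt "0.001 0 0 0 0 0 30" --pt "0.002 0 0 0 0 0 30" --pt "0.002 0 0 0 0 0 58" --pt "0.002 0 0 0 0 0 58" --pt "0.002 0 0 0 0 0 58" --pt "-0.02 0 0 0 0 0 58" --pt "-0.06 0 0 0 0 0 58" --pt "-0.11 0 0 0 0 0 58" --pt "-0.11 0 0 0 0 0 0" --pt "-0.11 0 0 0 0 0 0"

```text
time: 14.25
tool_pos: [0.5409, -0.1695, 0.1586]
tcp_rot: [-0.068, 1.564, 0.067]
wrist_force: [-0.6, -0.0, -1.3]
width: 0.248
```

```bash
python3 - <<'E'
from h import *
s=monitor.read_state();print(s['tool_pos'],s['width'],s['wrist_force'])
go([.4212,-.0985,.15],.086+np.pi/2)
E
```

```text
[ 0.54093943 -0.16951237  0.1586393 ] 0.24814499572853776 [-0.61924564 -0.00286705 -1.2744032 ]
shift [ 0.0079  0.081  -0.1133] rv [-0.     0.006  0.001] q6~-1.93 rv [ 3.142e+00  1.000e-03 -9.000e-03] q6~1.21
```

jog_arm --pt "0.008 0.03 -0.04 0 0.003 0 0" --pt "0.008 0.06 -0.08 0 0.006 0 0" --pt "0.008 0.081 -0.113 0 0.006 0 0" --pt "0.008 0.081 -0.113 0 0.006 0 0" --pt "0.008 0.081 -0.113 0 0.006 0 0"

```text
time: 14.75
tool_pos: [0.4199, -0.0979, 0.1483]
tcp_rot: [-0.068, 1.572, 0.068]
wrist_force: [0.2, -0.8, 0.4]
width: -0.003
```

```bash
python3 - <<'E'
from h import *
s=monitor.read_state();print(s['tool_pos'],s['width'])
go([.4212,-.0985,.05],.086+np.pi/2)
im=snap('scene'); t=snap('top')
A=[.533,-.09,.045]
u,v=px('scene',A).astype(int);u2,v2=px('top',A).astype(int)
cv2.imwrite('pics/g7.png',np.hstack([cv2.resize(im[v-45:v+45,u-60:u+60],(400,300),interpolation=2),cv2.resize(t[v2-45:v2+45,u2-60:u2+60],(400,300),interpolation=2)]))
E
```

```text
[ 0.41990253 -0.09792569  0.14832028] -0.0033196985244608726
shift [ 0.0983 -0.0007  0.0015] rv [ 0.001 -0.002  0.   ] q6~-1.94 rv [-3.141e+00 -0.000e+00 -3.000e-03] q6~-5.08
```

View pics/g7.png

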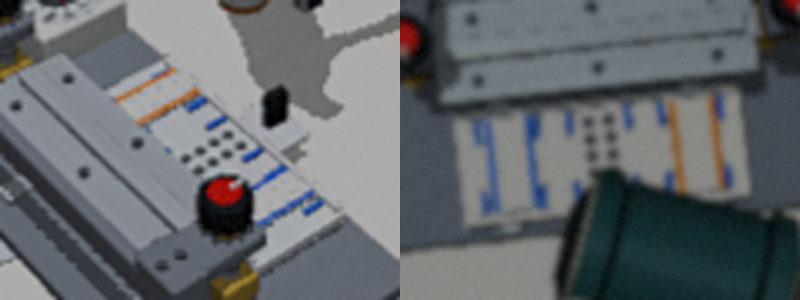

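```bash
python3 - <<'E'
from h import *
t=snap('top','t8.png');s=snap('scene','s8.png')
c=np.array([.5391,-.169]);xp=np.array([.9963,.0862]);yp=np.array([-.0862,.9963])
for n,im in(('top',t),('scene',s)):
    hsv=cv2.cvtColor(im,cv2.COLOR_BGR2HSV)
    u0,v0=px(n,[*c,.05])
    for nm,lo,hi in(('o',(8,60,50),(22,255,255)),('b',(100,90,50),(125,255,255))):
        m=cv2.inRange(hsv,np.array(lo),np.array(hi));k,l,ss,cc=cv2.connectedComponentsWithStats(m)
        for i in range(1,k):
            if ss[i,4]>3 and abs(cc[i]-[u0,v0]).max()<28:
                P=np.array([at(n,u,v,.051 if nm=='o' else .047)[:2]-c for v,u in np.argwhere(l==i)])
                print(n,nm,ss[i,4],'x',(P@xp).min().round(3),(P@xp).max().round(3),'y',(P@yp).mean().round(4))
u,v=px('top',[*c,.05]).astype(int);u2,v2=px('scene',[*c,.05]).astype(int)
cv2.imwrite('pics/g8.png',np.hstack([cv2.resize(s[v2-25:v2+25,u2-25:u2+25],(400,400),interpolation=2),cv2.resize(t[v-25:v+25,u-25:u+25],(400,400),interpolation=2)]))
E
```

```text
top o 87 x -0.042 0.039 y 0.016
top o 66 x -0.04 0.039 y -0.0178
top b 10 x 0.024 0.038 y -0.0256
top b 10 x 0.024 0.038 y 0.0549
top b 11 x 0.023 0.038 y 0.0257
top b 6 x -0.035 -0.023 y -0.0259
top b 11 x -0.038 -0.023 y 0.0259
scene o 30 x -0.041 0.023 y -0.0158
scene o 45 x -0.041 0.025 y 0.0197
scene b 16 x -0.04 -0.021 y 0.0285
scene b 14 x -0.038 -0.019 y 0.0592
```

View pics/g8.png

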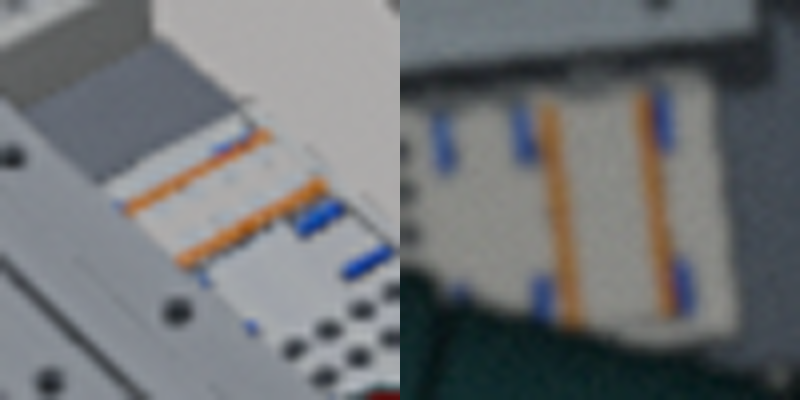

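jog_arm --pt "0.04 0 0.0015 0 0 0 0" --pt "0.08 0 0.0015 0 0 0 0" --pt "0.1 0 0.0015 0 0 0 0" --pt "0.1 0 0.0015 0 0 0 0" --pt "0.1 0 0.006 0 0 0 0" --pt "0.1 0 0.011 0 0 0 0" --pt "0.1 0 0.02 0 0 0 0" --pt "0.1 0 0.032 0 0 0 0" --pt "0.1 0 0.044 0 0 0 0" --pt "0.1 0 0.056 0 0 0 0" --pt "0.1 0 0.068 0 0 0 0" --pt "0.1 0 0.08 0 0 0 0" --pt "0.1 0 0.09 0 0 0 0" --pt "0.1 0 0.095 0 0 0 0" --pt "0.1 0 0.098 0 0 0 0" --pt "0.1 0 0.1 0 0 0 0"

```text
time: 16.55
tool_pos: [0.5221, -0.0905, 0.0497]
tcp_rot: [-0.068, 1.57, 0.067]
wrist_force: [-1.3, 0.1, 1.4]
width: -0.001
```

jog_arm --pt "0 0 0.002 0 0 0 0" --pt "0 0 0.004 0 0 0 0" --pt "0 0 0.005 0 0 0 0" --pt "0 0 0.006 0 0 0 0" --pt "0 0 0.006 0 0 0 0"

```text
time: 17.05
tool_pos: [0.5265, -0.0901, 0.0495]
tcp_rot: [-0.068, 1.574, 0.067]
wrist_force: [-5.8, -0.8, 4.5]
width: -0.001
```

jog_arm --pt "0 0 0.002 0 0 0 0" --pt "0 0 0.004 0 0 0 0" --pt "0 0 0.004 0 0 0 0" --pt "0 0 0.004 0 0 0 0"

```text
time: 17.45
tool_pos: [0.5264, -0.0899, 0.049]
tcp_rot: [-0.068, 1.582, 0.068]
wrist_force: [-13.1, -1.5, 8.3]
width: -0.002
```

jog_arm --pt "0 0 -0.01 0 0 0 0" --pt "0 0 -0.02 0 0 0 0" --pt "-0.05 0 -0.02 0 0 0 0" --pt "-0.1 0 -0.02 0 0 0 65" --pt "-0.15 0 -0.02 0 0 0 65" --pt "-0.18 0 -0.02 0 0 0 65" --pt "-0.18 0 -0.02 0 0 0 65" --pt "-0.18 0 -0.02 0 0 0 65"

```text
time: 18.25
tool_pos: [0.5091, -0.0916, 0.2302]
tcp_rot: [-0.068, 1.579, 0.067]
wrist_force: [-0.7, 0.5, -1.3]
width: 0.653
```

```bash
python3 - <<'E'
from h import *
s=monitor.read_state();print(s['tool_pos'],s['q'].round(2))
go([.6134,.0735,.22],.086+np.pi/2)
t=snap('top','t9.png');sc=snap('scene','s9.png')
hsv=cv2.cvtColor(t,cv2.COLOR_BGR2HSV)
m=cv2.inRange(hsv,np.array((0,170,80)),np.array((6,255,255)));k,l,ss,cc=cv2.connectedComponentsWithStats(m)
print([(cc[i],at('top',*cc[i],.189)) for i in range(1,k) if ss[i,4]>20])
A=[.58,-.085,.07];u,v=px('scene',A).astype(int);u2,v2=px('top',A).astype(int)
cv2.imwrite('pics/g9.png',np.hstack([cv2.resize(sc[v-60:v+60,u-80:u+80],(400,300),interpolation=2),cv2.resize(t[v2-60:v2+60,u2-80:u2+80],(400,300),interpolation=2)]))
E
```

```text
[ 0.50907814 -0.09156868  0.2301707 ] [-0.22 -0.03  1.93 -0.    1.25 -1.88]
shift [0.009  0.1555 0.1182] rv [ 0.    -0.009  0.   ] q6~-1.58 rv [-3.141e+00 -1.000e-03 -1.400e-02] q6~-4.72
[(array([414.35      , 138.88333333]), array([ 0.63971249, -0.23568044,  0.189     ])), (array([295.06779661, 151.47457627]), array([0.61344194, 0.07362863, 0.189     ]))]
```

View pics/g9.png

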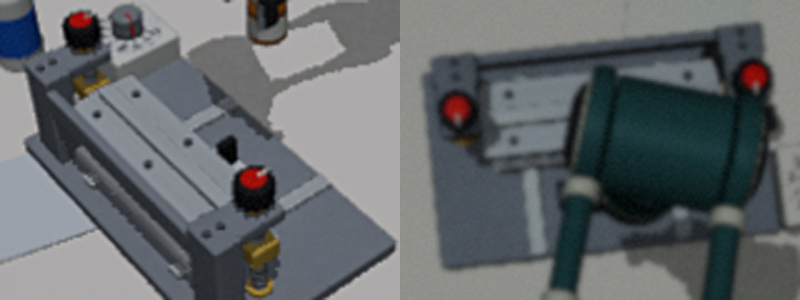

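jog_arm --pt "0.009 0.04 0.03 0 0 0 65" --pt "0.009 0.08 0.06 0 -0.009 0 65" --pt "0.009 0.12 0.09 0 -0.009 0 65" --pt "0.009 0.1555 0.118 0 -0.009 0 65" --pt "0.009 0.1555 0.118 0 -0.009 0 65" --pt "0.009 0.1555 0.118 0 -0.009 0 65"

```text
time: 18.95
tool_pos: [0.6102, 0.0746, 0.214]
tcp_rot: [-0.069, 1.58, 0.07]
wrist_force: [0.6, -0.7, 0.4]
width: 0.653
```

```bash
python3 - <<'E'
from h import *
s=monitor.read_state();print(s['tool_pos'],s['q'].round(2))
go([.6130,.0735,.158],.086+np.pi/2)
im=snap('scene');hsv=cv2.cvtColor(im,cv2.COLOR_BGR2HSV)
for c in((.6134,.0735),(.6398,-.2355)): print(px('scene',[*c,.189]))
m=cv2.inRange(hsv,np.array((0,170,80)),np.array((6,255,255)));k,l,ss,cc=cv2.connectedComponentsWithStats(m);print([(ss[i,4],cc[i]) for i in range(1,k) if ss[i,4]>20])
E
```

```text
[0.61022333 0.07461769 0.21397919] [ 0.08  0.17  1.75  0.    1.23 -1.58]
shift [ 0.0559 -0.0014  0.0033] rv [ 0.003 -0.01  -0.001] q6~-1.58 rv [-3.139e+00  1.000e-03 -1.600e-02] q6~-4.72
[284.66598979 225.79131143]
[215.6155356  162.16200467]
[(np.int32(36), array([216.47222222, 162.86111111])), (np.int32(53), array([285.0754717 , 226.16981132]))]
```

jog_arm --pt "0.02 -0.0014 0.0033 0 -0.01 0 65" --pt "0.04 -0.0014 0.0033 0 -0.01 0 65" --pt "0.052 -0.0014 0.0033 0 -0.01 0 65" --pt "0.056 -0.0014 0.0033 0 -0.01 0 65" --pt "0.056 -0.0014 0.0033 0 -0.01 0 65" --pt "0.056 -0.0014 0.0033 0 -0.01 0 30" --pt "0.056 -0.0014 0.0033 0 -0.01 0 30" --pt "0.056 -0.0014 0.0033 0 -0.01 0 30" --pt "0.056 -0.0014 0.0033 0 -0.01 0 30" --pt "0.056 -0.0014 0.0033 0 -0.01 0 30" --force 80

```text
time: 20.0
tool_pos: [0.6131, 0.0742, 0.1602]
tcp_rot: [-0.066, 1.568, 0.071]
wrist_force: [-2.9, 4.0, 2.2]
width: 0.455
```

```bash
python3 - <<'E'
from h import *
s=monitor.read_state();print(s['tool_pos'],s['q'].round(3),s['width'],s['wrist_force'],s['torque'])
go([.6130,.0735,.158],.086+np.pi/2)
E
```

```text
[0.61305549 0.07418191 0.16017957] [ 0.078  0.208  1.807  0.004  1.125 -1.581] 0.45483933434271456 [-2.89436153  4.01810901  2.24571896] [ 0.67591614  0.44619591 -0.13329113]
shift [ 0.0022 -0.0007 -0.0001] rv [ 0.001  0.001 -0.003] q6~-1.58 rv [-3.141e+00  5.000e-03  2.000e-03] q6~-4.72
```

jog_arm --pt "0 0 0 0.11 0 0 30" --pt "0 0 0 0.22 0 0 30" --pt "0 0 0 0.33 0 0 30" --pt "0 0 0 0.44 0 0 30" --pt "0 0 0 0.55 0 0 30" --pt "0 0 0 0.66 0 0 30" --pt "0 0 0 0.77 0 0 30" --pt "0 0 0 0.88 0 0 30" --pt "0 0 0 0.99 0 0 30" --pt "0 0 0 1.1 0 0 30" --pt "0 0 0 1.21 0 0 30" --pt "0 0 0 1.32 0 0 30" --pt "0 0 0 1.4 0 0 30" --pt "0 0 0 1.45 0 0 30" --pt "0 0 0 1.45 0 0 30" --pt "0 0 0 1.45 0 0 30"

```text
time: 21.6
tool_pos: [0.6118, 0.0726, 0.1602]
tcp_rot: [1.055, 1.302, -1.056]
wrist_force: [-3.4, -4.0, -1.1]
width: 0.458
```

```bash
cat >> h.py <<'E'
def st():
    s=monitor.read_state(); y=R.from_rotvec(s['tcp_rot']).as_matrix()[:,1]
    print('pos',s['tool_pos'].round(4),'q6 %.3f jaw %.3f w %.3f'%(s['q'][5],np.arctan2(y[1],y[0]),s['width']),'F',s['wrist_force'].round(1),'M',s['torque'].round(2))
E
python3 -c "
from h import *
st()"
```

```text
pos [0.6118 0.0726 0.1602] q6 -0.131 jaw 0.208 w 0.458 F [-3.4 -4.  -1.1] M [-0.78  0.43 -0.12]
```

```bash
python3 -c "
from h import *
go([.6395,-.2350,.212],.086+np.pi/2)"
```

```text
shift [-0.052  -0.0364  0.3066] rv [-1.449 -0.002  0.   ] q6~-2.05 rv [1.692 0.    0.002] q6~1.09
```

jog_arm --pt "0 0 0 0 0 0 65" --pt "0 0 0 0 0 0 65" --pt "0 0 0 0 0 0 65" --pt "-0.03 0 0 0 0 0 65" --pt "-0.052 0 0 0 0 0 65" --pt "-0.052 0 0 -0.1 0 0 65" --pt "-0.052 -0.004 0.04 -0.25 0 0 65" --pt "-0.052 -0.01 0.08 -0.4 0 0 65" --pt "-0.052 -0.015 0.12 -0.55 0 0 65" --pt "-0.052 -0.02 0.16 -0.7 0 0 65" --pt "-0.052 -0.025 0.2 -0.85 0 0 65" --pt "-0.052 -0.03 0.24 -1.0 0 0 65" --pt "-0.052 -0.034 0.28 -1.15 0 0 65" --pt "-0.052 -0.0364 0.3066 -1.3 0 0 65" --pt "-0.052 -0.0364 0.3066 -1.449 0 0 65" --pt "-0.052 -0.0364 0.3066 -1.449 0 0 65" --pt "-0.052 -0.0364 0.3066 -1.449 0 0 65"

```text
time: 23.3
tool_pos: [0.6398, -0.2347, 0.2124]
tcp_rot: [-0.064, 1.571, 0.065]
wrist_force: [0.1, 0.5, 0.8]
width: 0.653
```

```bash
python3 - <<'E'
from h import *
st();go([.6395,-.2350,.160],.086+np.pi/2)
t=snap('top');c=cv2.resize(t[135:168,279:312],None,fx=9,fy=9,interpolation=2)
im=snap('scene','s10.png');u,v=px('scene',[.612,.0735,.189]).astype(int);d=cv2.resize(im[v-15:v+18,u-16:u+17],None,fx=9,fy=9,interpolation=2)
o=cv2.imread('pics/s9.png');e=cv2.resize(o[v-15:v+18,u-16:u+17],None,fx=9,fy=9,interpolation=2)
cv2.imwrite('pics/g10.png',np.hstack([c,d,e])[:, :800])
# white marker on cap
for im in(o,im):
    w=im[v-10:v+8,u-10:u+10].astype(int); print('marker',(np.argwhere(w.min(2)>110).mean(0)[::-1]+[u-10,v-10]))
print(u,v)
E
```

```text
pos [ 0.6398 -0.2347  0.2124] q6 -2.042 jaw 1.653 w 0.653 F [0.1 0.5 0.8] M [0.06 0.02 0.05]
shift [ 0.0524 -0.0003 -0.0003] rv [-0.004 -0.001 -0.001] q6~-2.05 rv [ 3.138e+00 -1.000e-03  1.000e-03] q6~1.10
marker [278.78571429 224.01785714]
marker [278.77192982 225.        ]
285 225
```

jog_arm --pt "0.02 0 0 0 0 0 65" --pt "0.04 0 0 0 0 0 65" --pt "0.05 0 0 0 0 0 65" --pt "0.052 0 0 0 0 0 65" --pt "0.052 0 0 0 0 0 30" --pt "0.052 0 0 0 0 0 30" --pt "0.052 0 0 0 0 0 30" --pt "0.052 0 0 0 0 0 30" --pt "0.052 0 0 0 0 0 30"

```text
time: 24.3
tool_pos: [0.6398, -0.2345, 0.161]
tcp_rot: [-0.066, 1.57, 0.066]
wrist_force: [-1.7, -1.7, 0.7]
width: 0.46
```

```bash
python3 -c "
from h import *
st()"
```

```text
pos [ 0.6398 -0.2345  0.161 ] q6 -2.043 jaw 1.655 w 0.460 F [-1.7 -1.7  0.7] M [-0.21  0.24 -0.03]
```

View pics/g10.png

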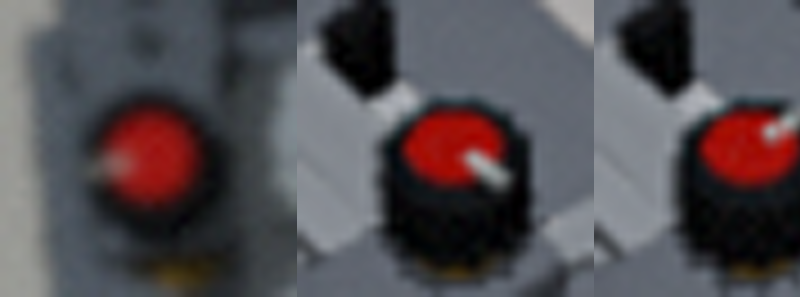

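jog_arm --pt "0 0 0 0.11 0 0 30" --pt "0 0 0 0.22 0 0 30" --pt "0 0 0 0.33 0 0 30" --pt "0 0 0 0.44 0 0 30" --pt "0 0 0 0.55 0 0 30" --pt "0 0 0 0.66 0 0 30" --pt "0 0 0 0.77 0 0 30" --pt "0 0 0 0.88 0 0 30" --pt "0 0 0 0.99 0 0 30" --pt "0 0 0 1.1 0 0 30" --pt "0 0 0 1.21 0 0 30" --pt "0 0 0 1.32 0 0 30" --pt "0 0 0 1.4 0 0 30" --pt "0 0 0 1.45 0 0 30" --pt "0 0 0 1.45 0 0 30" --pt "0 0 0 1.45 0 0 30"

```text
time: 25.9
tool_pos: [0.6389, -0.2359, 0.161]
tcp_rot: [1.055, 1.299, -1.059]
wrist_force: [-4.4, -5.3, -1.3]
width: 0.456
```

```bash
python3 -c "
from h import *
st();go([.6125,.0735,.212],.086+np.pi/2)"
```

```text
pos [ 0.6389 -0.2359  0.161 ] q6 -0.592 jaw 0.204 w 0.456 F [-4.4 -5.3 -1.3] M [-0.69  0.34 -0.09]
shift [-0.0515  0.0368 -0.3082] rv [-1.452e+00 -1.000e-03  3.000e-03] q6~-1.57 rv [1.689e+00 3.000e-03 1.000e-03] q6~1.57
```

jog_arm --pt "0 0 0 0 0 0 65" --pt "0 0 0 0 0 0 65" --pt "0 0 0 0 0 0 65" --pt "-0.03 0 0 0 0 0 65" --pt "-0.052 0 0 0 0 0 65" --pt "-0.052 0 0 -0.1 0 0 65" --pt "-0.052 0.004 -0.04 -0.25 0 0 65" --pt "-0.052 0.01 -0.08 -0.4 0 0 65" --pt "-0.052 0.015 -0.12 -0.55 0 0 65" --pt "-0.052 0.02 -0.16 -0.7 0 0 65" --pt "-0.052 0.025 -0.2 -0.85 0 0 65" --pt "-0.052 0.03 -0.24 -1.0 0 0 65" --pt "-0.052 0.034 -0.28 -1.15 0 0 65" --pt "-0.052 0.037 -0.308 -1.3 0 0 65" --pt "-0.052 0.037 -0.308 -1.452 0 0 65" --pt "-0.052 0.037 -0.308 -1.452 0 0 65" --pt "-0.052 0.037 -0.308 -1.452 0 0 65"

```text
time: 27.6
tool_pos: [0.613, 0.0735, 0.213]
tcp_rot: [-0.066, 1.571, 0.064]
wrist_force: [0.4, -0.7, 0.6]
width: 0.649
```

```bash
python3 -c "
from h import *
st();go([.6125,.0735,.16],.086+np.pi/2);snap('top','t11.png');snap('scene','s11.png')"
```

```text
pos [0.613  0.0735 0.213 ] q6 -1.573 jaw 1.653 w 0.649 F [ 0.4 -0.7  0.6] M [-0.03 -0.01  0.04]
shift [ 0.053   0.0001 -0.0004] rv [-0.004 -0.001  0.001] q6~-1.58 rv [3.138e+00 2.000e-03 2.000e-03] q6~1.57
```

jog_arm --pt "0.02 0 0 0 0 0 65" --pt "0.04 0 0 0 0 0 65" --pt "0.05 0 0 0 0 0 65" --pt "0.053 0 0 0 0 0 65" --pt "0.053 0 0 0 0 0 30" --pt "0.053 0 0 0 0 0 30" --pt "0.053 0 0 0 0 0 30" --pt "0.053 0 0 0 0 0 30" --pt "0.053 0 0 0 0 0 30"

```text
time: 28.6
tool_pos: [0.6125, 0.0741, 0.1602]
tcp_rot: [-0.064, 1.572, 0.065]
wrist_force: [-2.3, 3.3, -1.7]
width: 0.457
```

jog_arm --pt "0 0 0 0.11 0 0 30" --pt "0 0 0 0.22 0 0 30" --pt "0 0 0 0.33 0 0 30" --pt "0 0 0 0.44 0 0 30" --pt "0 0 0 0.55 0 0 30" --pt "0 0 0 0.66 0 0 30" --pt "0 0 0 0.77 0 0 30" --pt "0 0 0 0.88 0 0 30" --pt "0 0 0 0.99 0 0 30" --pt "0 0 0 1.1 0 0 30" --pt "0 0 0 1.21 0 0 30" --pt "0 0 0 1.32 0 0 30" --pt "0 0 0 1.4 0 0 30" --pt "0 0 0 1.45 0 0 30" --pt "0 0 0 1.45 0 0 30" --pt "0 0 0 1.45 0 0 30"

```text
time: 30.2
tool_pos: [0.6116, 0.073, 0.1602]
tcp_rot: [1.056, 1.301, -1.061]
wrist_force: [-4.7, -4.6, -1.4]
width: 0.457
```

```bash
python3 -c "
from h import *
st();go([.6395,-.2350,.212],.086+np.pi/2)"
```

```text
pos [0.6116 0.073  0.1602] q6 -0.124 jaw 0.203 w 0.457 F [-4.7 -4.6 -1.4] M [-0.57  0.6  -0.05]
shift [-0.0516 -0.0351  0.3073] rv [-1.454 -0.003  0.004] q6~-2.05 rv [1.688 0.004 0.003] q6~1.09
```

jog_arm --pt "0 0 0 0 0 0 65" --pt "0 0 0 0 0 0 65" --pt "0 0 0 0 0 0 65" --pt "-0.03 0 0 0 0 0 65" --pt "-0.052 0 0 0 0 0 65" --pt "-0.052 0 0 -0.1 0 0 65" --pt "-0.052 -0.004 0.04 -0.25 0 0 65" --pt "-0.052 -0.01 0.08 -0.4 0 0 65" --pt "-0.052 -0.015 0.12 -0.55 0 0 65" --pt "-0.052 -0.02 0.16 -0.7 0 0 65" --pt "-0.052 -0.025 0.2 -0.85 0 0 65" --pt "-0.052 -0.03 0.24 -1.0 0 0 65" --pt "-0.052 -0.034 0.28 -1.15 0 0 65" --pt "-0.052 -0.035 0.307 -1.3 0 0 65" --pt "-0.052 -0.035 0.307 -1.454 0 0.003 65" --pt "-0.052 -0.035 0.307 -1.454 0 0.003 65" --pt "-0.052 -0.035 0.307 -1.454 0 0.003 65"

```text
time: 31.9
tool_pos: [0.6399, -0.2345, 0.2128]
tcp_rot: [-0.064, 1.571, 0.066]
wrist_force: [0.0, -0.4, -0.2]
width: 0.648
```

```bash
cat >> h.py <<'E'
def marker(im,c):
    "angle (world) of the white mark on the red cap, scene view"
    u,v=px('scene',[*c,.189]).astype(int); w=im[v-12:v+9,u-12:u+13].astype(int)
    mk=(w.min(2)>105)&(np.ptp(w,axis=2)<70); n,l,ss,cc=cv2.connectedComponentsWithStats(mk.astype(np.uint8)); r=[]
    for i in range(1,n):
        q=at('scene',*(cc[i]+[u-12,v-12]),.189)[:2]-c
        if ss[i,4]>2 and np.linalg.norm(q)<.024: r.append((int(ss[i,4]),np.linalg.norm(q).round(3),np.degrees(np.arctan2(q[1],q[0])).round()))
    return r
KL=np.array([.6125,.0735]);KR=np.array([.6395,-.235])
E
python3 -c "
from h import *
st();go([.6395,-.2350,.16],.086+np.pi/2);snap('top','t12.png');s=snap('scene','s12.png')
for f in('s9.png','s11.png','s12.png'):
  i=cv2.imread('pics/'+f);print(f,'L',marker(i,KL),'R',marker(i,KR))"
```

```text
pos [ 0.6399 -0.2345  0.2128] q6 -2.042 jaw 1.654 w 0.648 F [ 0.  -0.4 -0.2] M [-0.01 -0.04  0.01]
shift [ 0.0528 -0.0005 -0.0004] rv [-0.003 -0.001 -0.001] q6~-2.05 rv [ 3.139e+00 -2.000e-03  2.000e-03] q6~1.10
s9.png L [(102, np.float64(0.023), np.float64(-40.0)), (7, np.float64(0.014), np.float64(179.0))] R [(363, np.float64(0.022), np.float64(-102.0))]
s11.png L [(4, np.float64(0.02), np.float64(-85.0))] R [(365, np.float64(0.021), np.float64(-102.0)), (4, np.float64(0.014), np.float64(111.0))]
s12.png L [(95, np.float64(0.023), np.float64(-34.0)), (7, np.float64(0.011), np.float64(29.0))] R []
```

jog_arm --pt "0.02 0 0 0 0 0 65" --pt "0.04 0 0 0 0 0 65" --pt "0.05 0 0 0 0 0 65" --pt "0.053 0 0 0 0 0 65" --pt "0.053 0 0 0 0 0 30" --pt "0.053 0 0 0 0 0 30" --pt "0.053 0 0 0 0 0 30" --pt "0.053 0 0 0 0 0 30" --pt "0.053 0 0 0 0 0 30"

```text
time: 32.9
tool_pos: [0.6397, -0.2345, 0.1602]
tcp_rot: [-0.066, 1.571, 0.067]
wrist_force: [-1.3, -3.9, -1.8]
width: 0.46
```

jog_arm --pt "0 0 0 0.11 0 0 30" --pt "0 0 0 0.22 0 0 30" --pt "0 0 0 0.33 0 0 30" --pt "0 0 0 0.44 0 0 30" --pt "0 0 0 0.55 0 0 30" --pt "0 0 0 0.66 0 0 30" --pt "0 0 0 0.77 0 0 30" --pt "0 0 0 0.88 0 0 30" --pt "0 0 0 0.99 0 0 30" --pt "0 0 0 1.1 0 0 30" --pt "0 0 0 1.21 0 0 30" --pt "0 0 0 1.32 0 0 30" --pt "0 0 0 1.4 0 0 30" --pt "0 0 0 1.45 0 0 30" --pt "0 0 0 1.45 0 0 30" --pt "0 0 0 1.45 0 0 30"

```text
time: 34.5
tool_pos: [0.6389, -0.2358, 0.1602]
tcp_rot: [1.055, 1.301, -1.059]
wrist_force: [-4.1, -5.6, -2.5]
width: 0.457
```

```bash
python3 -c "
from h import *
st();go([.6125,.0735,.212],.086+np.pi/2)"
```

```text
pos [ 0.6389 -0.2358  0.1602] q6 -0.593 jaw 0.205 w 0.457 F [-4.1 -5.6 -2.5] M [-0.79  0.26 -0.17]
shift [-0.0522  0.037  -0.3082] rv [-1.452 -0.002  0.003] q6~-1.57 rv [1.69  0.003 0.002] q6~1.57
```

jog_arm --pt "0 0 0 0 0 0 65" --pt "0 0 0 0 0 0 65" --pt "0 0 0 0 0 0 65" --pt "-0.03 0 0 0 0 0 65" --pt "-0.052 0 0 0 0 0 65" --pt "-0.052 0 0 -0.1 0 0 65" --pt "-0.052 0.004 -0.04 -0.25 0 0 65" --pt "-0.052 0.01 -0.08 -0.4 0 0 65" --pt "-0.052 0.015 -0.12 -0.55 0 0 65" --pt "-0.052 0.02 -0.16 -0.7 0 0 65" --pt "-0.052 0.025 -0.2 -0.85 0 0 65" --pt "-0.052 0.03 -0.24 -1.0 0 0 65" --pt "-0.052 0.034 -0.28 -1.15 0 0 65" --pt "-0.052 0.037 -0.308 -1.3 0 0 65" --pt "-0.052 0.037 -0.308 -1.452 0 0 65" --pt "-0.052 0.037 -0.308 -1.452 0 0 65" --pt "-0.052 0.037 -0.308 -1.452 0 0 65"

```text
time: 36.2
tool_pos: [0.6128, 0.0737, 0.2123]
tcp_rot: [-0.066, 1.572, 0.064]
wrist_force: [-0.7, -0.6, -0.1]
width: 0.648
```

```bash
python3 -c "
from h import *
st();go([.6125,.0735,.16],.086+np.pi/2);s=snap('scene','s13.png');print(marker(s,KR))"
```

```text
pos [0.6128 0.0737 0.2123] q6 -1.574 jaw 1.654 w 0.648 F [-0.7 -0.6 -0.1] M [0.01 0.03 0.01]
shift [ 0.0523 -0.0001 -0.0002] rv [-0.003 -0.002  0.001] q6~-1.58 rv [3.139e+00 2.000e-03 3.000e-03] q6~1.56
[(365, np.float64(0.021), np.float64(-102.0)), (6, np.float64(0.011), np.float64(29.0))]
```

jog_arm --pt "0.02 0 0 0 0 0 65" --pt "0.04 0 0 0 0 0 65" --pt "0.05 0 0 0 0 0 65" --pt "0.052 0 0 0 0 0 65" --pt "0.052 0 0 0 0 0 30" --pt "0.052 0 0 0 0 0 30" --pt "0.052 0 0 0 0 0 30" --pt "0.052 0 0 0 0 0 30" --pt "0.052 0 0 0 0 0 30" --force 100

```text
time: 37.15
tool_pos: [0.6126, 0.0741, 0.1609]
tcp_rot: [-0.065, 1.572, 0.065]
wrist_force: [-2.8, 3.9, 0.1]
width: 0.455
```

jog_arm --pt "0 0 0 0.11 0 0 30" --pt "0 0 0 0.22 0 0 30" --pt "0 0 0 0.33 0 0 30" --pt "0 0 0 0.44 0 0 30" --pt "0 0 0 0.55 0 0 30" --pt "0 0 0 0.66 0 0 30" --pt "0 0 0 0.77 0 0 30" --pt "0 0 0 0.88 0 0 30" --pt "0 0 0 0.99 0 0 30" --pt "0 0 0 1.1 0 0 30" --pt "0 0 0 1.18 0 0 30" --pt "0 0 0 1.25 0 0 30" --pt "0 0 0 1.3 0 0 30" --pt "0 0 0 1.34 0 0 30" --pt "0 0 0 1.36 0 0 30" --pt "0 0 0 1.36 0 0 30"

```text
time: 38.75
tool_pos: [0.6118, 0.073, 0.1609]
tcp_rot: [0.988, 1.336, -0.994]
wrist_force: [-4.4, -3.1, -1.3]
width: 0.452
```

```bash
python3 -c "
from h import *
st()"
```

```text
pos [0.6118 0.073  0.1609] q6 -0.213 jaw 0.293 w 0.452 F [-4.4 -3.1 -1.3] M [-0.39  0.68 -0.12]
```

jog_arm --pt "0 0 0 0.02 0 0 30" --pt "0 0 0 0.04 0 0 30" --pt "0 0 0 0.06 0 0 30" --pt "0 0 0 0.08 0 0 30" --pt "0 0 0 0.08 0 0 30"

```text
time: 39.25
tool_pos: [0.612, 0.0715, 0.1609]
tcp_rot: [1.048, 1.301, -1.057]
wrist_force: [-3.4, -5.3, -2.1]
width: 0.447
```

```bash
python3 -c "
from h import *
st();go([.6395,-.2350,.212],.086+np.pi/2)"
```

```text
pos [0.612  0.0715 0.1609] q6 -0.130 jaw 0.211 w 0.447 F [-3.4 -5.3 -2.1] M [-1.03  0.2  -0.02]
shift [-0.0497 -0.0374  0.3057] rv [-1.446 -0.     0.006] q6~-2.04 rv [1.696 0.007 0.   ] q6~1.10
```

jog_arm --pt "0 0 0 0 0 0 65" --pt "0 0 0 0 0 0 65" --pt "0 0 0 0 0 0 65" --pt "-0.03 0 0 0 0 0 65" --pt "-0.052 0 0 0 0 0 65" --pt "-0.052 0 0 -0.1 0 0 65" --pt "-0.052 -0.004 0.04 -0.25 0 0 65" --pt "-0.052 -0.01 0.08 -0.4 0 0 65" --pt "-0.052 -0.015 0.12 -0.55 0 0 65" --pt "-0.052 -0.02 0.16 -0.7 0 0 65" --pt "-0.052 -0.025 0.2 -0.85 0 0 65" --pt "-0.052 -0.03 0.24 -1.0 0 0 65" --pt "-0.052 -0.034 0.28 -1.15 0 0 65" --pt "-0.052 -0.037 0.306 -1.3 0 0 65" --pt "-0.052 -0.037 0.306 -1.446 0 0.005 65" --pt "-0.052 -0.037 0.306 -1.446 0 0.005 65" --pt "-0.052 -0.037 0.306 -1.446 0 0.005 65"

```text
time: 40.95
tool_pos: [0.6403, -0.2351, 0.2146]
tcp_rot: [-0.065, 1.57, 0.064]
wrist_force: [-0.2, 0.2, 0.0]
width: 0.652
```

```bash
python3 -c "
from h import *
st();go([.6395,-.2350,.16],.086+np.pi/2);s=snap('scene','s14.png');print(marker(s,KL));snap('top','t14.png')
for f in('t9','t11','t12','t14'):
  t=cv2.imread('pics/'+f+'.png').astype(int)
  for c in(KL,KR):
    u,v=px('top',[*c,.189]);P=[]
    w=[(x,y) for y in range(int(v)-6,int(v)+8) for x in range(int(u)-6,int(u)+8) if t[y,x,1]>70 and t[y,x,2]>100 and np.hypot(x-u,y-v)<8.5]
    if w: q=at('top',*np.mean(w,0),.189)[:2]-c; print(f,len(w),np.linalg.norm(q).round(4),np.degrees(np.arctan2(q[1],q[0])).round())
"
```

```text
pos [ 0.6403 -0.2351  0.2146] q6 -2.041 jaw 1.653 w 0.652 F [-0.2  0.2  0. ] M [ 0.01  0.02 -0.03]
shift [ 0.0546  0.0002 -0.0008] rv [-0.004 -0.     0.001] q6~-2.04 rv [3.138e+00 1.000e-03 0.000e+00] q6~1.10
[(90, np.float64(0.022), np.float64(-33.0))]
t9 4 0.0096 -175.0
t9 7 0.0104 -73.0
t11 9 0.0104 -43.0
t12 3 0.0116 18.0
t12 37 0.0057 89.0
t14 3 0.0107 -60.0
t14 36 0.0059 90.0
```

jog_arm --pt "0.02 0 0 0 0 0 65" --pt "0.04 0 0 0 0 0 65" --pt "0.05 0 0 0 0 0 65" --pt "0.054 0 -0.001 0 0 0 65" --pt "0.054 0 -0.001 0 0 0 30" --pt "0.054 0 -0.001 0 0 0 30" --pt "0.054 0 -0.001 0 0 0 30" --pt "0.054 0 -0.001 0 0 0 30" --pt "0.054 0 -0.001 0 0 0 30"

```text
time: 41.95
tool_pos: [0.6391, -0.2347, 0.1609]
tcp_rot: [-0.067, 1.57, 0.065]
wrist_force: [-2.3, 0.2, -0.7]
width: 0.453
```

jog_arm --pt "0 0 0 0.11 0 0 30" --pt "0 0 0 0.22 0 0 30" --pt "0 0 0 0.33 0 0 30" --pt "0 0 0 0.44 0 0 30" --pt "0 0 0 0.55 0 0 30" --pt "0 0 0 0.66 0 0 30" --pt "0 0 0 0.77 0 0 30" --pt "0 0 0 0.88 0 0 30" --pt "0 0 0 0.99 0 0 30" --pt "0 0 0 1.1 0 0 30" --pt "0 0 0 1.18 0 0 30" --pt "0 0 0 1.25 0 0 30" --pt "0 0 0 1.3 0 0 30" --pt "0 0 0 1.34 0 0 30" --pt "0 0 0 1.36 0 0 30" --pt "0 0 0 1.36 0 0 30"

```text
time: 43.55
tool_pos: [0.6387, -0.2351, 0.1608]
tcp_rot: [0.988, 1.334, -0.991]
wrist_force: [-2.8, -1.9, -2.5]
width: 0.452
```

```bash
python3 -c "
from h import *
st()"
```

```text
pos [ 0.6387 -0.2351  0.1608] q6 -0.682 jaw 0.295 w 0.452 F [-2.8 -1.9 -2.5] M [-0.29  0.36 -0.1 ]
```

jog_arm --pt "0 0 0 0.02 0 0 30" --pt "0 0 0 0.04 0 0 30" --pt "0 0 0 0.06 0 0 30" --pt "0 0 0 0.08 0 0 30" --pt "0 0 0 0.1 0 0 30" --pt "0 0 0 0.1 0 0 30"

```text
time: 44.15
tool_pos: [0.6389, -0.2366, 0.1608]
tcp_rot: [1.064, 1.291, -1.069]
wrist_force: [-0.7, -5.7, -3.4]
width: 0.451
```

```bash
python3 -c "
from h import *
st();go([.6125,.0735,.212],.086+np.pi/2-.6)"
```

```text
pos [ 0.6389 -0.2366  0.1608] q6 -0.579 jaw 0.192 w 0.451 F [-0.7 -5.7 -3.4] M [-1.11  0.19 -0.11]
shift [-0.0524  0.033  -0.3093] rv [-0.865  0.003  0.003] q6~-0.97 rv [ 2.276  0.003 -0.004] q6~2.17
```

jog_arm --pt "0 0 0 0 0 0 65" --pt "0 0 0 0 0 0 65" --pt "0 0 0 0 0 0 65" --pt "-0.03 0 0 0 0 0 65" --pt "-0.052 0 0 0 0 0 65" --pt "-0.052 0 0 -0.1 0 0 65" --pt "-0.052 0.005 -0.045 -0.25 0 0 65" --pt "-0.052 0.01 -0.09 -0.4 0 0 65" --pt "-0.052 0.015 -0.135 -0.55 0 0 65" --pt "-0.052 0.02 -0.18 -0.7 0 0 65" --pt "-0.052 0.025 -0.225 -0.865 0 0 65" --pt "-0.052 0.03 -0.27 -0.865 0 0 65" --pt "-0.052 0.033 -0.309 -0.865 0 0 65" --pt "-0.052 0.033 -0.309 -0.865 0 0 65" --pt "-0.052 0.033 -0.309 -0.865 0 0 65"

```text
time: 45.65
tool_pos: [0.6128, 0.0744, 0.2124]
tcp_rot: [0.398, 1.531, -0.404]
wrist_force: [0.8, 0.1, -0.7]
width: 0.648
```

```bash
python3 -c "
from h import *
st();go([.612,.0735,.16],.086+np.pi/2-.6);t=snap('top','t15.png').astype(int);s=snap('scene','s15.png')
for c in(KR,):
    u,v=px('top',[*c,.189]);P=[]
    w=[(x,y) for y in range(int(v)-6,int(v)+8) for x in range(int(u)-6,int(u)+8) if t[y,x,1]>70 and t[y,x,2]>100 and np.hypot(x-u,y-v)<8.5]
    if w: q=at('top',*np.mean(w,0),.189)[:2]-c; print(len(w),np.linalg.norm(q).round(4),np.degrees(np.arctan2(q[1],q[0])).round())
"
```

```text
pos [0.6128 0.0744 0.2124] q6 -0.975 jaw 1.059 w 0.648 F [ 0.8  0.1 -0.7] M [-0.01  0.    0.03]
shift [ 0.0524 -0.001  -0.0004] rv [0.002 0.003 0.003] q6~-0.97 rv [-3.14  -0.004  0.005] q6~-4.12
11 0.0163 -54.0
```

jog_arm --pt "0.02 -0.001 0 0 0 0 65" --pt "0.04 -0.001 0 0 0 0 65" --pt "0.05 -0.001 0 0 0 0 65" --pt "0.052 -0.001 0 0 0 0 65" --pt "0.052 -0.001 0 0 0 0 30" --pt "0.052 -0.001 0 0 0 0 30" --pt "0.052 -0.001 0 0 0 0 30" --pt "0.052 -0.001 0 0 0 0 30" --pt "0.052 -0.001 0 0 0 0 30"

```text
time: 46.65
tool_pos: [0.6135, 0.0727, 0.1609]
tcp_rot: [0.403, 1.529, -0.405]
wrist_force: [2.7, 4.7, -3.7]
width: 0.452
```

jog_arm --pt "0 0 0 0.03 0 0 30" --pt "0 0 0 0.06 0 0 30" --pt "0 0 0 0.06 0 0 30"

```text
time: 46.95
tool_pos: [0.613, 0.0731, 0.1611]
tcp_rot: [0.451, 1.521, -0.452]
wrist_force: [-1.9, 0.6, -2.8]
width: 0.453
```

```bash
python3 -c "
from h import *
st();print(monitor.read_state()['joint_torque'])"
```

```text
pos [0.613  0.0731 0.1611] q6 -0.915 jaw 0.995 w 0.453 F [-1.9  0.6 -2.8] M [ 0.6   0.52 -0.05]
[ -0.43809827 -48.11075449 -37.02914357  -0.82557432  -0.77428892
  -0.06252522]
```

jog_arm --pt "0 0 0 0.03 0 0 30" --pt "0 0 0 0.06 0 0 30" --pt "0 0 0 0.06 0 0 30"

```text
time: 47.25
tool_pos: [0.6129, 0.073, 0.1611]
tcp_rot: [0.499, 1.511, -0.499]
wrist_force: [0.1, -0.5, -2.7]
width: 0.45
```

```bash
python3 -c "
from h import *
st();print(monitor.read_state()['joint_torque'])"
```

```text
pos [0.6129 0.073  0.1611] q6 -0.855 jaw 0.934 w 0.450 F [ 0.1 -0.5 -2.7] M [ 0.43  0.29 -0.11]
[ 1.17511995e-02 -4.89585471e+01 -3.69862318e+01 -5.11106998e-01
 -2.89869960e-01  6.14164118e-02]
```

jog_arm --pt "0 0 0 0.08 0 0 30" --pt "0 0 0 0.16 0 0 30" --pt "0 0 0 0.24 0 0 30"

```text
time: 47.55
tool_pos: [0.6147, 0.0703, 0.1613]
tcp_rot: [0.681, 1.452, -0.686]
wrist_force: [2.3, -6.0, -5.7]
width: 0.454
```

```bash
python3 -c "
from h import *
st();go([.59,-.08,.24],.8)"
```

```text
pos [0.6147 0.0703 0.1613] q6 -0.613 jaw 0.694 w 0.454 F [ 2.3 -6.  -5.7] M [-1.32 -0.62  0.1 ]
shift [-0.0779 -0.1151  0.1004] rv [-0.106  0.009  0.   ] q6~-0.97 rv [ 3.036  0.    -0.013] q6~2.17
```

jog_arm --pt "0 0 0 0 0 0 65" --pt "0 0 0 0 0 0 65" --pt "0 0 0 0 0 0 65" --pt "-0.03 0 0 0 0 0 65" --pt "-0.06 0 0 0 0 0 65" --pt "-0.078 -0.04 0.035 -0.1 0 0 65" --pt "-0.078 -0.08 0.07 -0.106 0 0 65" --pt "-0.078 -0.115 0.1 -0.106 0 0 65" --pt "-0.078 -0.115 0.1 -0.106 0 0 65"

```text
time: 48.45
tool_pos: [0.5894, -0.0844, 0.2415]
tcp_rot: [0.6, 1.474, -0.609]
wrist_force: [0.3, 0.6, -0.3]
width: 0.651
```

```bash
python3 - <<'E'
from h import *
st();t=snap('top','t16.png');s=snap('scene','s16.png')
Z=lambda im,u,v,r,n:cv2.resize(im[int(v)-r:int(v)+r,int(u)-r:int(u)+r],(n,n),interpolation=2)
D=[.5385,-.3308,.092]
t0=cv2.imread('pics/t0.png');s0=cv2.imread('pics/s0.png')
a=np.hstack([Z(t0,*px('top',D),20,400),Z(s0,*px('scene',D),20,400)])
kn=[Z(im,*px(n,[*c,.189]),12,200) for c in(KL,KR) for n,im in(('top',t),('scene',s))]
cv2.imwrite('pics/g16.png',np.vstack([a,np.hstack(kn)]))
E
```

```text
pos [ 0.5894 -0.0844  0.2415] q6 -0.974 jaw 0.796 w 0.651 F [ 0.3  0.6 -0.3] M [0.   0.02 0.03]
```

View pics/g16.png

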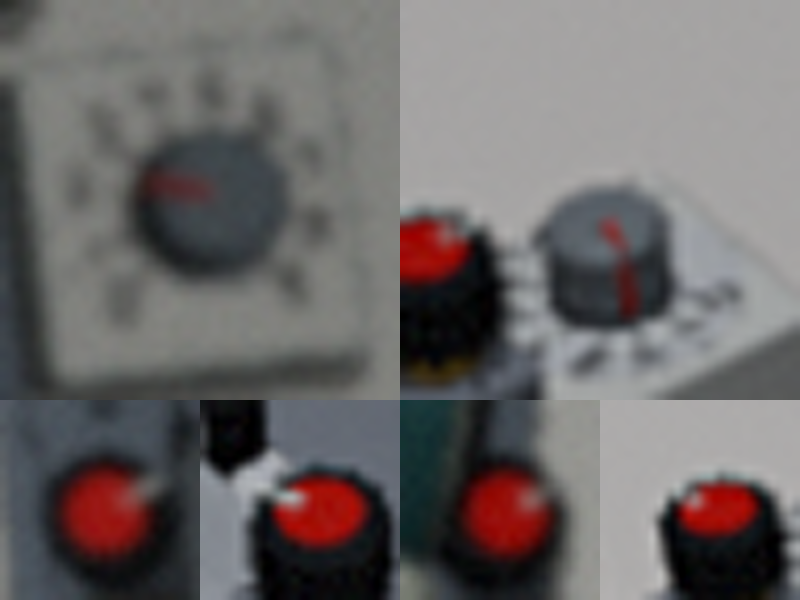

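```bash
python3 - <<'E'
from h import *
D=[.5385,-.3308,.092]
a=px('top',D).astype(int)+[1.1,.5];b=px('scene',D).astype(int)+[.8,2.2]
print(at('top',*a,.078),at('scene',*b,.092))
go([.538,-.332,.14],.086+np.pi/2)
E
```

```text
[ 0.53942712 -0.33537345  0.078     ] [ 0.54165033 -0.32330905  0.092     ]
shift [ 0.102  -0.2159  0.1373] rv [-0.859  0.009  0.004] q6~-2.25 rv [ 2.282  0.004 -0.011] q6~0.89
```

```bash
python3 - <<'E'
from h import *
for n,f in(('top','t16'),('scene','s0'),('scene','s16')):
    im=cv2.imread(f'pics/{f}.png'); u,v=px(n,[.539,-.333,.08]).astype(int); r=12
    w=cv2.resize(im[v-r:v+r,u-r:u+r],None,fx=8,fy=8,interpolation=2); g=cv2.cvtColor(w,cv2.COLOR_BGR2GRAY)
    th,m=cv2.threshold(g,0,255,cv2.THRESH_BINARY_INV+cv2.THRESH_OTSU); m|=cv2.inRange(w[:,:,2].astype(int)-w[:,:,1],40,255)
    m=cv2.morphologyEx(m,cv2.MORPH_OPEN,np.ones((25,25),np.uint8))
    c=[k for k in cv2.findContours(m,0,2)[0] if cv2.contourArea(k)>2000]
    for k in c:
        x,y,ww,hh=cv2.boundingRect(k); (cx,cy),rr=cv2.minEnclosingCircle(k); cvt=lambda X,Y:(u-r+X/8-.44,v-r+Y/8-.44)
        print(f,th,'bbox',cvt(x,y),ww/8,hh/8,'centre',cvt(x+ww/2,y+hh/2),at(n,*cvt(x+ww/2,y+hh/2),.078)[:2])
E
```

```text
t16 101.0 bbox (np.float64(434.06), np.float64(173.935)) 16.125 14.875 centre (np.float64(442.1225), np.float64(181.3725)) [ 0.53984713 -0.33259837]
s0 110.0 bbox (np.float64(228.81), np.float64(156.81)) 13.125 13.875 centre (np.float64(235.3725), np.float64(163.7475)) [ 0.54398682 -0.3249195 ]
s16 113.0 bbox (np.float64(228.935), np.float64(156.81)) 13.0 13.875 centre (np.float64(235.435), np.float64(163.7475)) [ 0.54382858 -0.32480756]
```

jog_arm --pt "0 -0.04 0.025 -0.1 0 0 65" --pt "0 -0.08 0.05 -0.2 0 0 65" --pt "0 -0.12 0.076 -0.35 0 0 65" --pt "0 -0.16 0.1 -0.5 0 0 65" --pt "0 -0.19 0.12 -0.62 0 0 65" --pt "0 -0.215 0.139 -0.74 0 0 65" --pt "0.05 -0.215 0.139 -0.859 0.009 0.004 65" --pt "0.1 -0.215 0.139 -0.859 0.009 0.004 65" --pt "0.1 -0.215 0.139 -0.859 0.009 0.004 65" --pt "0.1 -0.215 0.139 -0.859 0.009 0.004 65"

```text
time: 49.55
tool_pos: [0.5399, -0.3306, 0.1413]
tcp_rot: [-0.066, 1.572, 0.071]
wrist_force: [0.4, 0.3, -0.3]
width: 0.649
```

```bash
python3 - <<'E'
from h import *
st();go([.540,-.332,.066],.086+np.pi/2)
E
```

```text
pos [ 0.5399 -0.3306  0.1413] q6 -2.248 jaw 1.658 w 0.649 F [ 0.4  0.3 -0.3] M [0.03 0.   0.01]
shift [ 0.0753 -0.0016  0.0002] rv [ 0.001 -0.002 -0.003] q6~-2.25 rv [-3.14e+00  5.00e-03 -3.00e-03] q6~-5.39
```

jog_arm --pt "0.03 -0.0016 0 0 0 0 65" --pt "0.055 -0.0016 0 0 0 0 65" --pt "0.068 -0.0016 0 0 0 0 65" --pt "0.074 -0.0016 0 0 0 0 65" --pt "0.075 -0.0016 0 0 0 0 65" --pt "0.075 -0.0016 0 0 0 0 30" --pt "0.075 -0.0016 0 0 0 0 30" --pt "0.075 -0.0016 0 0 0 0 30" --pt "0.075 -0.0016 0 0 0 0 30" --pt "0.075 -0.0016 0 0 0 0 30" --force 60

```text
time: 50.55
tool_pos: [0.5412, -0.3336, 0.0686]
tcp_rot: [-0.068, 1.569, 0.068]
wrist_force: [-0.2, -2.8, 6.4]
width: 0.436
```

```bash
python3 -c "
from h import *
st()"
```

```text
pos [ 0.5412 -0.3336  0.0686] q6 -2.250 jaw 1.658 w 0.436 F [-0.2 -2.8  6.4] M [-0.37  0.14  0.03]
```

jog_arm --pt "-0.001 0 0 0.12 0 0 30" --pt "-0.001 0 0 0.24 0 0 30" --pt "-0.001 0 0 0.36 0 0 30" --pt "-0.001 0 0 0.48 0 0 30" --pt "-0.001 0 0 0.6 0 0 30" --pt "-0.001 0 0 0.72 0 0 30" --pt "-0.001 0 0 0.84 0 0 30" --pt "-0.001 0 0 0.96 0 0 30" --pt "-0.001 0 0 1.08 0 0 30" --pt "-0.001 0 0 1.2 0 0 30" --pt "-0.001 0 0 1.32 0 0 30" --pt "-0.001 0 0 1.44 0 0 30" --pt "-0.001 0 0 1.56 0 0 30" --pt "-0.001 0 0 1.68 0 0 30" --pt "-0.001 0 0 1.8 0 0 30" --pt "-0.001 0 0 1.92 0 0 30" --pt "-0.001 0 0 2.04 0 0 30" --pt "-0.001 0 0 2.1 0 0 30" --pt "-0.001 0 0 2.1 0 0 30" --pt "-0.001 0 0 2.1 0 0 30"

```text
time: 52.55
tool_pos: [0.5421, -0.333, 0.0688]
tcp_rot: [1.529, 0.966, -1.524]
wrist_force: [5.7, 0.3, -6.5]
width: 0.433
```

jog_arm --pt "0 0 0 0 0 0 65" --pt "0 0 0 0 0 0 65" --pt "0 0 0 0 0 0 65" --pt "-0.04 0 0 0 0 0 65" --pt "-0.09 0 0 0 0 0 65" --pt "-0.14 0 0 0 0 0 65" --pt "-0.18 0 0 0 0 0 65" --pt "-0.18 0 0 0 0 0 65"

```text
time: 53.35
tool_pos: [0.5452, -0.3357, 0.2586]
tcp_rot: [1.531, 0.951, -1.515]
wrist_force: [0.4, -0.6, 0.3]
width: 0.655
```

```bash
python3 -c "
from h import *
st();go([.36,-.45,.25],.3)"
```

```text
pos [ 0.5452 -0.3357  0.2586] q6 -0.151 jaw -0.442 w 0.655 F [ 0.4 -0.6  0.3] M [ 0.02 -0.02 -0.  ]
shift [ 0.0067 -0.1187  0.1825] rv [-0.742  0.007 -0.016] q6~-1.24 rv [ 2.4   -0.02  -0.009] q6~1.90
```

jog_arm --pt "0 -0.03 0.045 0 0 0 65" --pt "0 -0.06 0.09 0 0 0 65" --pt "0 -0.09 0.135 0 0 0 65" --pt "0 -0.118 0.18 0 0 0 65" --pt "0 -0.118 0.18 0 0 0 65" --pt "0 -0.118 0.18 0 0 0 65"

```text
time: 53.95
tool_pos: [0.3594, -0.4489, 0.2563]
tcp_rot: [1.533, 0.95, -1.518]
wrist_force: [1.3, 1.0, -0.1]
width: 0.648
```

```bash
python3 - <<'E'
from h import *
st();t=snap('top','t17.png');s=snap('scene','s17.png')
Z=lambda im,u,v,r,n,q=None:cv2.resize(im[int(v)-r:int(v)+r,int(u)-(q or r):int(u)+(q or r)],n,interpolation=2)
D=[.54,-.332,.092];A=[.6,-.1,.09]
cv2.imwrite('pics/g17.png',np.vstack([np.hstack([Z(t,*px('top',D),20,(300,300)),Z(s,*px('scene',D),20,(300,300))]),np.hstack([Z(t,*px('top',A),60,(300,225),80),Z(s,*px('scene',A),60,(300,225),80)])]))
d=t.astype(int); u,v=px('top',D).astype(int); w=d[v-12:v+12,u-12:u+12]; r=np.argwhere(w[:,:,2]-w[:,:,1]>20)+[v-12,u-12]; print(r.tolist(),px('top',D))
E
```

```text
pos [ 0.3594 -0.4489  0.2563] q6 -0.500 jaw -0.445 w 0.648 F [ 1.3  1.  -0.1] M [-0.09 -0.04 -0.04]
[[175, 447], [175, 448], [176, 446], [176, 447], [176, 448], [177, 445], [177, 446], [177, 447], [177, 448], [178, 445], [178, 446], [178, 447]] [443.20229953 180.73954968]
```

View pics/g17.png

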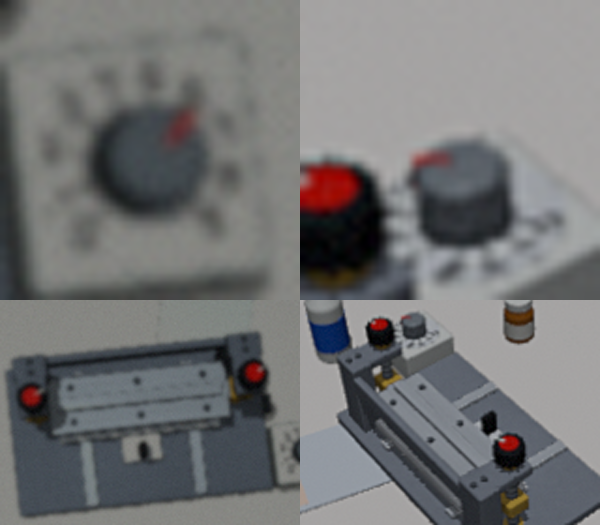

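```bash
python3 -c "
from workcell import finish_job
print(finish_job())"
```

```text
the job is handed in; nothing more can be done
None
```

I finished the job and handed it in at about 54 s of robot time; no verdict came back.

- **Cards:** Only the blue (card0) and orange (card2) cards were there. I laid blue in the left nest and orange in the right, and the close-ups showed both flat between their guides. The pink look-alikes were not touched.
- **Tray:** I pushed it until it stopped moving and the push force rose to 13 N. The pictures show it home.
- **Platen:** I turned left and right alternately, three strokes each of at most 1.46 rad, so one end led by about 5 mm at most. A short extra nudge on the left knob just slipped in the grip. Both cap marks ended at the same angle, within a few degrees of where 4.3 rad should be. I never felt a clear torque rise at the end stop, so fully down rests on the cap marks and on the gripper slipping.
- **Dial:** I turned it four clicks, from 2 to 6. The pointer now sits at about 41° clockwise, where 6 should be about 40° and 7 about 70°.
- **Disagreement:** The two cameras differed by about 8 mm on the dial's centre. I used the top view, and the dial gripped and turned as expected.

The arm is clear of everything. I did not measure the other objects again; the bottle and jar look undisturbed in the last picture, and the tape was not in it.

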